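Re-index a clamped battery carrier, load it and ready its tester

ROBOT

A 6-joint arm with a two-finger parallel gripper is mounted at the origin on the work surface. World frame = base frame: x ahead of the robot, y to its left, z up, the work surface at z = 0. Lengths are in m, angles in rad, forces in N, time in s.
With the tool pointing down it reaches from about 0.25 to 0.725 m from the base axis. Payload 4 kg.
Tool frame: the origin (TCP) lies midway between the tips of the shut fingers; the grasp point (between the pads) lies bot.pinch_z behind it (bot.pinch_z is the distance from the TCP to the grasp point, in m); z points along the fingers, y is the line along which they close (so a half turn about z gives the same grasp; the last joint's range is limited). The gripper opens to 85 mm and grips with 20 to 120 N. Pads are 22 mm wide; open, the fingers measure 114 mm over their backs; the gripper's body (76 mm by 85 mm) begins 54 mm behind the grasp point. The pads swing forward as they close: fully open they stand 13 mm farther back than shut.
Start: joints at [-1.311, 0.241, 0.005, 1.335, 0, 1.571], TCP at [0.128, -0.483, 0.21] pointing down, gripper open.
Joint ranges: [-2.72, 2.72], [-1.05, 1.87], [-1.09, 1.28], [-1.99, 2.15], [-1.42, 1.44], [-3.14, 3.14]. Speed limits (rad/s): [2.79, 2.79, 3.14, 3.14, 3.14, 3.14].

INTERFACE

Orientations are given as a unit quaternion [x, y, z, w].
In Python, from workcell import bot, eyes, job_done, get_obs gives the robot as it stands (bot), with the cameras (eyes), the job as plain functions and the readings as plain functions.
- The arm moves only by the shell command python3 jog.py 'ROWS'. ROWS is a JSON list of rows, 1 to 10 of them, each of 7 numbers: a rotation vector rx, ry, rz in rad, then dx, dy, dz in m, then the finger opening in m; each row is the pose to reach, as a shift and turn from the pose commanded when the command began, along the tool's axes at that moment; what a row does not reach only later rows make up. A row lasts 1/8 s, in which the tool goes at most 0.0625 m and 0.188 rad, less where a joint would pass 70% of its speed; a pose out of reach is approached as far as the arm can. The fingers move at their own pace and stop on an object; the grip force is fixed at half the most. Time passes only in rows, so rows that do not move let the fingers close. It prints the time, the measured TCP pose, the force, the opening and the grip force at its end.
- get_obs(): the state, without advancing time (a new reading comes with each control period).
- eyes.camera(name): name is "side" or "top" or "wrist"; returns the picture (400x640x3 uint8, red, green, blue); there is no depth.
- eyes.calibration(name): a dict with "mtx" (3x3 intrinsics, pixels), "R" (3x3) and "t" (3): a world point X has camera coordinates R X + t. Camera axes: x right, y down, z forward; pixel columns grow to the right and rows downward; lengths in m; the calibration is good to about 2 mm. A picture is of the moment at which its call begins: read the wrist's pose just before it. calibration takes no time and is no camera call; for the wrist camera it gives the pose at the moment of the call.
- job_done(): hands the job in; it is judged then, once.
The state is a dict: "clock": time; "joint_pos": joint angles; "joint_vel": joint speeds; "tau": joint torques, N m; "eef_pos": TCP position; "tool_rot": TCP orientation; "ft_force": force on the tool from outside, world axes, zero at the start; "ft_torque": the same for the moment, N m; "grip_width": finger opening in m; "grasp_force": force on a finger pad.
Only numpy, scipy, OpenCV 4.12 (cv2) and the standard library are available. Lean on these libraries where they do the work, as an engineer would, in place of code of your own. Each camera call takes 0.05 s, during which the arm holds its last target. There are 200 camera calls.

TASK

Back off the red clamp screw of the test stand just enough to free the round battery carrier (a third of a turn at most), turn the carrier until its white pointer line stands opposite the red mark, and screw the clamp tight again until its bar is back in line with the clamp arm. Then, in any order, ease every green battery block on the bench into a carrier pocket of its own until it sits flat on the floor, and swap the tester's power pack: the used grey one from its bay into the orange tray, the fresh blue one flat into the bay. Last, turn the tester's selector knob until its white pointer stands at the green mark; do not knock over the spray bottle.

Things in the scene. Friction and masses are not known exactly. Their poses are not given: they have to be found in the camera images.
- screw (a joint): Angle of the clamp screw in rad about the vertical: 0 = fully tight, growing counter-clockwise from above as it is backed off. The carrier is held below about 0.45, free above; screwing in ends on a stop at -0.1. Turning takes about 0.07 N m; the screw stays where it is left. At 0 its red bar lies along the dark clamp arm (radial to the stand).
- screw_grip (a point): Centre of the red grip bar (48 long, 11 thick, 24 high, z 80 to 104 mm above the bench) on the clamp screw, on the screw's vertical axis at 95 mm height; x axis = along the bar, z up. The bar stands 8 mm above the dark clamp arm (30 wide, top at 72 mm, reaching 33 mm either way radially); the arm's column stands on the outer side.
- carrier (a joint): Angle of the battery carrier in rad about the stand's vertical axis, growing counter-clockwise from above; 0 = white pointer line oppopoint the red mark (limits -1.3 to 1.3). Held by the clamp; when freed it turns against about 0.15 N m and stays where it is left.
- stand: Grey round base of the test stand, 280 in diameter, 12 high, bolted to the bench; origin on the bench under the axis of the carrier, z up, x points to the red mark. The clamp screw's axis is 112 mm from the axis, at 120 degrees counter-clockwise from x.
- index_mark (a point): Top of the red mark (14 by 9) on the rim of the base, 133 mm from the axis.
- pointer (a point): Outer end of the white pointer line on the carrier, 122 mm from the axis and 29 mm above the bench.
- handle (a point): Orange round handle post standing on the carrier: 14 in diameter, from 28 to 71 mm above the bench, 112 mm from the axis; this point is on its centre line at 56 mm height. Moving it along its circle turns the carrier.
- pocket1 (a point): Centre of the floor of a pocket in the carrier (the carrier is an aluminium disc, 250 in diameter, top at 28 mm; its three black pockets stand on it, 120 degrees apart). Inside 58.4 (x, radial, outward) by 36.4 (y) and 14 deep, the upper 4 flared at 45 degrees; walls 7 thick, tops at 42 mm above the bench; z up.
- pocket2 (a point): Centre of the floor of a pocket in the carrier (the carrier is an aluminium disc, 250 in diameter, top at 28 mm; its three black pockets stand on it, 120 degrees apart). Inside 58.4 (x, radial, outward) by 36.4 (y) and 14 deep, the upper 4 flared at 45 degrees; walls 7 thick, tops at 42 mm above the bench; z up.
- pocket3 (a point): Centre of the floor of a pocket in the carrier (the carrier is an aluminium disc, 250 in diameter, top at 28 mm; its three black pockets stand on it, 120 degrees apart). Inside 58.4 (x, radial, outward) by 36.4 (y) and 14 deep, the upper 4 flared at 45 degrees; walls 7 thick, tops at 42 mm above the bench; z up.
- block1: Battery block, green with a yellow band about its middle, 56 (x) by 34 (y) by 30 high (z), 80 to 150 g; origin at the centre of its underside. Either end may go either way in any pocket. Two or three blocks are present (None = absent).
- block2: Battery block, green with a yellow band about its middle, 56 (x) by 34 (y) by 30 high (z), 80 to 150 g; origin at the centre of its underside. Either end may go either way in any pocket. Two or three blocks are present (None = absent).
- block3: Battery block, green with a yellow band about its middle, 56 (x) by 34 (y) by 30 high (z), 80 to 150 g; origin at the centre of its underside. Either end may go either way in any pocket. Two or three blocks are present (None = absent).
- selector (a joint): Angle of the tester's selector knob in rad, growing clockwise from above, 0 to 2.6; 1.4 = white pointer at the green mark. Turns against about 0.03 N m and stays where it is left.
- selector_grip (a point): On the selector's vertical axis, at the height to grip (87 mm above the bench); x axis = along its black grip bar (42 long, 14 thick, z 62 to 94 mm), the white pointer lies on the bar's -x end. The tester below is a white box, 110 by 110 by 50 high, fixed to the bench.
- bay (a point): Centre of the floor of the tester's open bay for its power pack, 6 mm above the bench, 95 mm from the knob's axis on the tester's side away from the robot. Inside 58.4 (x, away from the tester) by 36.4 (y) and 14 deep, upper 4 flared at 45 degrees; walls 7 thick, tops at 20 mm above the bench. It holds the used pack at the start.
- used: Used power pack, grey with a red band about its middle, 56 (x) by 34 (y) by 30 high (z), 80 to 150 g; origin at the centre of its underside. At the start it sits in the bay.
- fresh: Fresh power pack, blue with a white band about its middle, 56 (x) by 34 (y) by 30 high (z), 80 to 150 g, lying on the bench; origin at the centre of its underside. Either end may go either way in the bay.
- tray: Orange open tray for used packs, 110 (x) by 85 (y) by 18 high outside, walls and floor 4 thick, fixed to the bench; origin at the centre of its underside.
- green_mark (a point): Green mark on the tester's top, 44 mm from the knob's axis.
- spray: White bottle with a black cap, 60 in diameter, 150 high, standing on the bench; origin at the centre of its foot. A bystander.

How it is judged:
By the outcome, as a careful person would: the job done as asked, in the order asked, and still so for the second after the job is handed in, with the robot touching nothing.
Of block1, block2, block3 only 2 to 3 are there at a start; the rules pass over those that are not, and their reading is None.
At some moment in a run one of block1, block2, block3, fresh may be knocked a few centimetres aside while the robot is not near it.
Once in a run the grip may slacken for a moment while it holds something.
It also fails if it takes over 210 s, if anything falls off the work surface, if the arm or the gripper's body presses on something with over 40 N, if the wrist force passes 120 N, or if a joint passes its speed limit or range.

## Working session

There is one attempt and no reset: what is moved stays moved. The work goes in short steps, Python scripts to look and compute and a shell command to move; the robot and the scene stay as the last step left them, time stands still between calls to the robot, and variables do not carry over. Pictures are saved under pics/ and viewed, at most 14 in all, crops included, and the job is handed in when it is done.

```bash
ls; mkdir -p pics; cat > h.py <<'E'
import numpy as np,cv2
from workcell import bot, eyes, job_done, get_obs
from scipy.spatial.transform import Rotation as Ro
def snap(n,f,s=1):
    c=eyes.calibration(n); im=eyes.camera(n); cv2.imwrite(f'pics/{f}.png',im[:,:,::-1]); np.savez(f'pics/{f}.npz',**{k:c[k] for k in('mtx','R','t')}); return im
def ray(f,u,v):
    c=np.load(f'pics/{f}.npz'); R=c['R'];C=-R.T@c['t']; d=R.T@np.linalg.inv(c['mtx'])@[u,v,1]; return C,d
def onz(f,u,v,z):
    C,d=ray(f,u,v); return C+d*(z-C[2])/d[2]
def tri(*obs):
    A=np.zeros((3,3));b=np.zeros(3)
    for f,u,v in obs:
        C,d=ray(f,u,v); d=d/np.linalg.norm(d);P=np.eye(3)-np.outer(d,d);A+=P;b+=P@C
    return np.linalg.solve(A,b)
def proj(f,X):
    c=np.load(f'pics/{f}.npz'); p=c['mtx']@(c['R']@np.array(X)+c['t']); return p[:2]/p[2]
def to_tool(X,grasp=False):
    o=get_obs(); R=Ro.from_quat(o['tool_rot']); return R.inv().apply(np.array(X)-o['eef_pos'])
def crop(f,x0,y0,x1,y1,k,g):
    im=cv2.imread(f'pics/{f}.png')[y0:y1,x0:x1]; cv2.imwrite(f'pics/{g}.png',cv2.resize(im,None,fx=k,fy=k,interpolation=cv2.INTER_CUBIC))
E
python3 - <<'E'
from h import *
np.set_printoptions(precision=4,suppress=True)
o=get_obs();print(o,bot.pinch_z)
for n in('top','side','wrist'):snap(n,n+'0'); c=eyes.calibration(n);print(n,-c['R'].T@c['t'],c['R'][2],c['mtx'][0,0])
a=cv2.imread('pics/top0.png');b=cv2.imread('pics/side0.png')
E
```

```text
jog.py
pics
workcell.py
{'clock': 0.0, 'joint_pos': array([-1.311 ,  0.2414,  0.0037,  1.3352, -0.    ,  1.5708]), 'joint_vel': array([ 0.0016,  0.0007, -0.0001,  0.0005, -0.0007, -0.0008]), 'tau': array([ -0.0007, -37.2318,  25.2408,   0.0169,  -0.0001,  -0.    ]), 'eef_pos': array([ 0.1283, -0.4825,  0.209 ]), 'tool_rot': array([ 0.9916,  0.1296, -0.0001, -0.0011]), 'ft_force': array([-0.0946, -0.4185, -0.6386]), 'ft_torque': array([-0.0327, -0.0314, -0.0197]), 'grasp_force': 0.0, 'grip_width': 0.08539738575183949} 0.0187
top [ 0.5281 -0.0117  0.9555] [ 0.0736  0.0238 -0.997 ] 372.515991543611
side [0.3272 0.6755 0.722 ] [ 0.2731 -0.6963 -0.6638] 393.48428023033074
wrist [ 0.1908 -0.4664  0.3739] [-0.2497 -0.0649 -0.9661] 332.513283537521
```

View pics/top0.png

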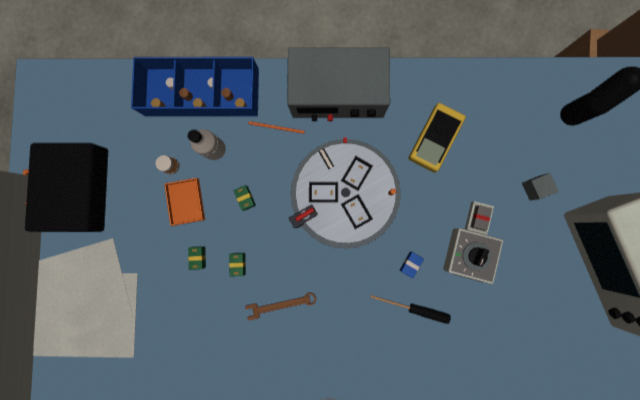

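View pics/side0.png

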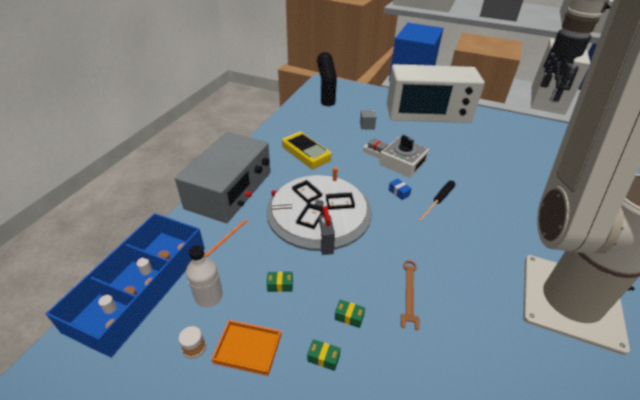

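Top view: stand centre ≈(346,193), red mark (345,140), pointer lines (326,158), screw (303,215), handle (392,191), tester (476,256), blocks (244,197), (196,258), (237,264), fresh (412,264), tray (185,202). Side view shows the same things. Enlarging for precise pixel readings.

```bash
python3 - <<'E'
from h import *
def P(f,x,y,w,h,k):
    im=cv2.imread(f'pics/{f}.png')[y:y+h,x:x+w]; im=cv2.resize(im,None,fx=k,fy=k,interpolation=cv2.INTER_CUBIC)
    im=np.clip(im.astype(float)*1.6,0,255).astype(np.uint8)
    for i in range(x//10*10+10,x+w,10): cv2.line(im,(int((i+.5-x)*k),0),(int((i+.5-x)*k),4 if i%50 else 12),(0,255,255),1)
    for i in range(y//10*10+10,y+h,10): cv2.line(im,(0,int((i+.5-y)*k)),(4 if i%50 else 12,int((i+.5-y)*k)),(0,255,255),1)
    return im
a=np.hstack([P('top0',290,132,112,120,5)[:600],np.vstack([P('top0',446,196,48,90,5),np.zeros((150,240,3),np.uint8)])]);cv2.imwrite('pics/c1.png',a);print(a.shape)
b=P('side0',262,162,114,95,5);b2=P('side0',360,130,72,70,3); b2=np.vstack([b2,np.zeros((475-210,216,3),np.uint8)]); 
cv2.imwrite('pics/c2.png',np.hstack([b,b2]))
c=np.vstack([np.hstack([P('top0',160,175,100,105,4)[:420],P('top0',395,245,35,40,4).copy() if 0 else np.vstack([P('top0',390,245,40,35,4),np.zeros((280,160,3),np.uint8)])])])
cv2.imwrite('pics/c3.png',c);print(c.shape)
E
```

```text
(600, 800, 3)
(420, 560, 3)
```

View pics/c1.png

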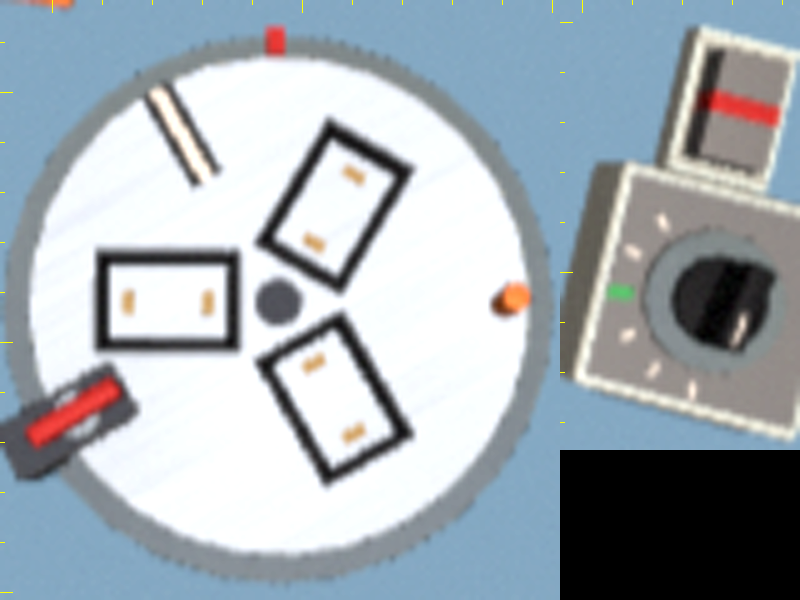

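View pics/c2.png

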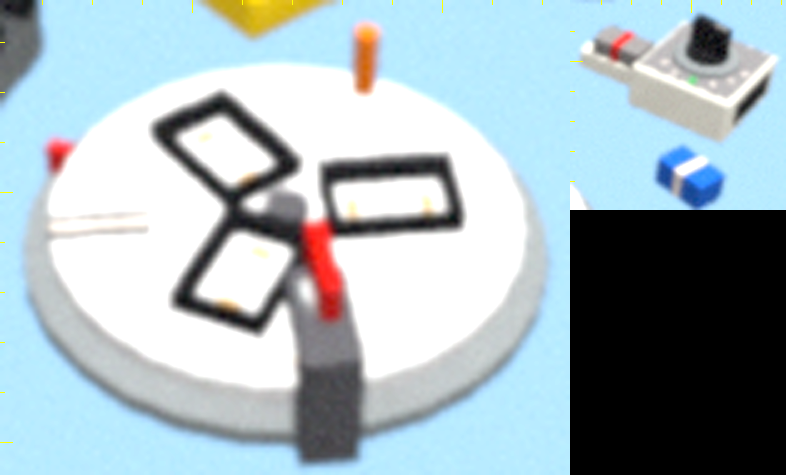

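Crops: hub (345.3,191.9), screw bar top centre (304.3,213.7), handle top (392.7,190.9), pointer end (320.9,149.5), red mark (344.5,139.7) in top view; side view: hub top (318.9,202.5), handle top (334.9,168.5), bar ≈(325.5,214), red mark top (273,191).

```bash
python3 - <<'E'
from h import *
np.set_printoptions(precision=4,suppress=True)
T=lambda x,y:('top0',290+x/5-.5,132+y/5-.5)
S=lambda x,y:('side0',262+x/5-.5,162+y/5-.5)
print('hub',tri(T(279,302),S(287,203)))
print('handle',tri(T(516,297),S(367,33)))
print('bar',tri(T(74,411),S(321,262)))
print('mark',tri(T(275,41),S(60,152)))
print('point end',tri(T(157,90),S(50,226)))
print('axis z28',onz(*T(279,304),.028)); print('mark z.016',onz(*T(275,41),.016)); print('bar z104',onz(*T(74,411),.104));print('handle',onz(*T(516,297),.071));print('ptr',onz(*T(157,90),.029))
# bar ends
print('ends',onz(*T(33,438),.104),onz(*T(116,385),.104))
# color blobs in top
im=cv2.imread('pics/top0.png'); hsv=cv2.cvtColor(im,cv2.COLOR_BGR2HSV)
for nm,lo,hi,x0,x1,y0,y1,zt in[('green',(45,80,30),(85,255,255),180,260,170,290,.03),('blue',(108,150,60),(125,255,255),395,430,245,285,.03),('orange',(3,150,80),(18,255,255),160,210,170,235,.018)]:
    m=cv2.inRange(hsv,lo,hi);k=np.zeros_like(m);k[y0:y1,x0:x1]=m[y0:y1,x0:x1]
    k=cv2.morphologyEx(k,cv2.MORPH_CLOSE,np.ones((7,7)))
    n,l,st,ce=cv2.connectedComponentsWithStats(k)
    for i in range(1,n):
        if st[i,4]>60:
            p=np.argwhere(l==i)[:,::-1].astype(np.float32);q=np.array([onz('top0',u,v,zt)[:2] for u,v in p],np.float32)
            r=cv2.minAreaRect(q);print(nm,st[i,4],ce[i],np.array(r[0]),np.array(r[1]),r[2],cv2.boxPoints(r).tolist() and '')
E
```

```text
hub [ 0.6138 -0.0414  0.0318]
handle [ 0.6135 -0.1533  0.0668]
bar [0.5571 0.0553 0.0947]
mark [ 0.7476 -0.0392  0.0225]
point end [0.7215 0.0205 0.0271]
axis z28 [ 0.6133 -0.0414  0.028 ]
mark z.016 [ 0.7494 -0.0393  0.016 ]
bar z104 [0.5566 0.0545 0.104 ]
handle [ 0.6134 -0.1525  0.071 ]
ptr [0.7211 0.0204 0.029 ]
ends [0.5441 0.0732 0.104 ] [0.5686 0.0354 0.104 ]
green 306 [243.8954 197.5392] [0.599  0.2125] [0.0578 0.0363] 23.976652145385742 
green 353 [196.1076 257.4334] [0.4474 0.3283] [0.0544 0.0401] 1.8390485048294067 
green 332 [236.759  263.9608] [0.4334 0.2268] [0.0541 0.0374] 1.3796240091323853 
blue 294 [411.8741 264.6633] [ 0.4366 -0.2049] [0.0338 0.0545] 59.834190368652344 
orange 1441 [183.991  201.3477] [0.589  0.3684] [0.1081 0.0874] 10.625651359558105
```

View pics/c3.png

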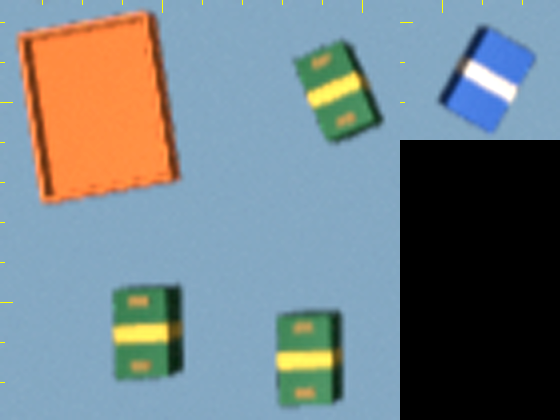

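Measurements agree with the stated sizes (screw 111.5 mm from axis at 120.6°, handle 71 mm high at -90°, pointer at 29.8°): stand yaw ≈0.01, carrier ≈+0.51. Blocks, pack and tray positions also fit their sizes.

```bash
cat > go.py <<'E'
import sys
from h import *
def T(x,y,z,yaw):
    o=get_obs(); R0=Ro.from_quat(o['tool_rot']); Rt=Ro.from_euler('z',yaw)*Ro.from_euler('x',np.pi)
    rv=(R0.inv()*Rt).as_rotvec(); d=R0.inv().apply(np.array([x,y,z])-o['eef_pos'])
    X=R0.as_matrix()[:,0]; print('need',np.round(rv,3),np.round(d,4),'rows>=',round(max(np.linalg.norm(d)/.0625,np.linalg.norm(rv)/.188),1),'| yaw',round(np.arctan2(X[1],X[0]),3),'j',np.round(o['joint_pos'],2),'t',round(o['clock'],1))
if __name__=='__main__':T(*map(float,sys.argv[1:]))
E
python3 go.py .557 .055 .19 2.105; python3 jog.py '[[0,0,0,0,0,0,0.085]]'
```

```text
need [-1.000e-03 -1.000e-03 -1.845e+00] [ 0.5524 -0.4095  0.0199] rows>= 11.0 | yaw 0.26 j [-1.31  0.24  0.    1.34 -0.    1.57] t 0.1
clock: 0.28
eef_pos: [0.1284, -0.483, 0.2095]
tool_rot: [0.992, 0.13, -0.0, -0.0]
ft_force: [0.6, -0.2, 0.3]
grip_width: 0.0849
grasp_force: 0.0
```

```bash
python3 jog.py '[[0,0,-1.845,0.552,-0.41,0.02,0.06],[0,0,-1.845,0.552,-0.41,0.02,0.06],[0,0,-1.845,0.552,-0.41,0.02,0.06],[0,0,-1.845,0.552,-0.41,0.02,0.06],[0,0,-1.845,0.552,-0.41,0.02,0.06],[0,0,-1.845,0.552,-0.41,0.02,0.06],[0,0,-1.845,0.552,-0.41,0.02,0.06],[0,0,-1.845,0.552,-0.41,0.02,0.06],[0,0,-1.845,0.552,-0.41,0.02,0.06],[0,0,-1.845,0.552,-0.41,0.02,0.06]]'; python3 go.py .557 .055 .18 2.105; python3 -c "
from h import *
snap('wrist','w1');print(proj('w1',[.557,.055,.104]))"
```

```text
clock: 1.52
eef_pos: [0.5186, 0.0075, 0.1918]
tool_rot: [0.493, 0.87, -0.0, 0.0]
ft_force: [0.9, -0.8, -0.0]
grip_width: 0.0598
grasp_force: 0.0
need [0.    0.001 0.006] [0.021  0.0574 0.0118] rows>= 1.0 | yaw 2.111 j [ 0.01  0.29  0.02  1.3  -0.    1.05] t 1.5
[396.834445   170.07525064]
```

View pics/w1.png

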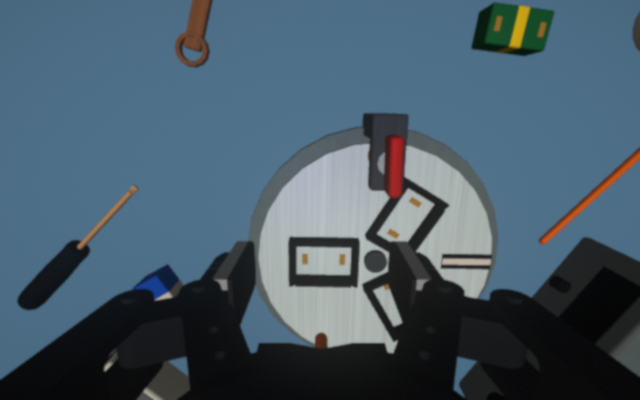

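Wrist view: red bar top centre ≈(396,167), predicted (397,170) — agreement within ~1 mm; it lies along the tool's x. Moving in.

```bash
python3 jog.py '[[0,0,0.006,0.021,0.057,0.01,0.05],[0,0,0.006,0.021,0.057,0.01,0.05],[0,0,0.006,0.021,0.057,0.06,0.05],[0,0,0.006,0.021,0.057,0.115,0.05],[0,0,0.006,0.021,0.057,0.115,0.05]]'; python3 go.py .557 .055 .0763 2.105
```

```text
clock: 2.2
eef_pos: [0.5507, 0.0515, 0.0727]
tool_rot: [0.499, 0.867, -0.003, -0.005]
ft_force: [0.2, -0.1, -0.4]
grip_width: 0.0501
grasp_force: 0.0
need [-0.01  -0.005 -0.007] [-0.0001  0.0071 -0.0037] rows>= 0.1 | yaw 2.098 j [ 0.09  0.45 -0.07  1.07 -0.    1.14] t 2.2
```

```bash
python3 jog.py '[[0,0,0,0,0,-0.002,0.05],[0,0,0,0,0,-0.002,0.05]]'; python3 go.py .557 .055 .0763 2.105
```

```text
clock: 2.45
eef_pos: [0.5583, 0.0526, 0.0821]
tool_rot: [0.498, 0.867, 0.002, 0.002]
ft_force: [1.2, 0.3, -0.0]
grip_width: 0.0501
grasp_force: 0.0
need [ 0.005  0.003 -0.007] [0.0027 0.     0.0058] rows>= 0.1 | yaw 2.098 j [ 0.09  0.44 -0.06  1.07 -0.    1.14] t 2.5
```

```bash
python3 jog.py '[[0,0,0,0,0,0.003,0.05],[0,0,0,0,0,0.003,0.02],[0,0,0,0,0,0.003,0.0],[0,0,0,0,0,0.003,0.0],[0,0,0,0,0,0.003,0.0],[0,0,0,0,0,0.003,0.0]]'; python3 go.py .557 .055 .0763 2.105
```

```text
clock: 3.2
eef_pos: [0.5575, 0.0535, 0.0764]
tool_rot: [0.498, 0.867, 0.001, 0.001]
ft_force: [4.7, 3.2, -0.5]
grip_width: 0.0087
grasp_force: 59.2
need [ 0.004  0.    -0.006] [0.0015 0.0003 0.0001] rows>= 0.0 | yaw 2.099 j [ 0.1   0.45 -0.06  1.06  0.    1.14] t 3.2
```

```bash
python3 jog.py '[[0,0,-0.17,0,0,0,0],[0,0,-0.34,0,0,0,0],[0,0,-0.51,0,0,0,0],[0,0,-0.68,0,0,0,0],[0,0,-0.68,0,0,0,0],[0,0,-0.68,0,0,0,0],[0,0,-0.68,0,0,0,0]]'; python3 go.py .557 .055 .0763 2.785; python3 -c "
from h import *
snap('top','t1');o=get_obs();print(o['ft_force'],o['ft_torque'])"
```

```text
clock: 4.08
eef_pos: [0.5589, 0.055, 0.0765]
tool_rot: [0.18, 0.984, 0.003, 0.002]
ft_force: [6.6, 7.3, -2.5]
grip_width: 0.0089
grasp_force: 58.9
need [ 0.006  0.004 -0.005] [ 0.0017 -0.0007  0.0001] rows>= 0.0 | yaw 2.78 j [ 0.1   0.45 -0.06  1.06  0.    0.46] t 4.1
[ 7.46636105  6.19550123 -2.27489489] [ 1.40290927 -1.54848272  0.02136178]
```

```bash
python3 jog.py '[[0,0,0,0,0,0,0.05],[0,0,0,0,0,0,0.05],[0,0,0,0,0,-0.06,0.05],[0,0,0,0,0,-0.075,0.05],[0,0,0.4,-0.06,-0.08,-0.075,0.05],[0,0,0.6,-0.125,-0.174,-0.065,0.05],[0,0,1.21,-0.125,-0.174,-0.065,0.05],[0,0,1.21,-0.125,-0.174,-0.065,0.05],[0,0,1.21,-0.125,-0.174,-0.065,0.05],[0,0,1.21,-0.125,-0.174,-0.055,0.05]]';python3 jog.py '[[0,0,0.1,0,0,0,0.05],[0,0,0.1,0,0,0,0.05],[0,0,0.1,0,0,0,0.05]]'; python3 go.py .6135 -.1525 .040 1.571
```

```text
clock: 5.38
eef_pos: [0.6105, -0.1556, 0.1305]
tool_rot: [0.68, 0.733, -0.0, -0.0]
ft_force: [-0.4, 0.6, 0.1]
grip_width: 0.0499
grasp_force: 0.0
clock: 5.75
eef_pos: [0.6106, -0.1544, 0.1305]
tool_rot: [0.713, 0.702, -0.0, -0.0]
ft_force: [-0.6, -0.5, -0.6]
grip_width: 0.0502
grasp_force: 0.0
need [-0.001  0.    -0.016] [0.002  0.003  0.0905] rows>= 1.4 | yaw 1.555 j [-0.25  0.54  0.24  1.27 -0.    1.34] t 5.8
```

```bash
python3 jog.py '[[0,0,0,0.002,0.003,0.03,0.05],[0,0,0,0.002,0.003,0.065,0.05],[0,0,0,0.002,0.003,0.09,0.05],[0,0,0,0.002,0.003,0.09,0.05],[0,0,0,0.002,0.003,0.09,0.0],[0,0,0,0.002,0.003,0.09,0.0],[0,0,0,0.002,0.003,0.09,0.0],[0,0,0,0.002,0.003,0.09,0.0]]'; python3 go.py .5585 -.1388 .040 1.06
```

```text
clock: 6.75
eef_pos: [0.6152, -0.1527, 0.0427]
tool_rot: [0.713, 0.701, 0.001, 0.001]
ft_force: [-1.1, -0.1, 6.0]
grip_width: 0.0098
grasp_force: 58.8
need [ 0.003 -0.     0.494] [ 0.013  -0.057   0.0025] rows>= 2.6 | yaw 1.554 j [-0.24  0.61  0.12  1.08 -0.    1.34] t 6.8
```

```bash
python3 jog.py '[[0,0,0.085,0.0003,-0.0095,0,0],[0,0,0.17,0.0013,-0.019,0,0],[0,0,0.255,0.0033,-0.029,0,0],[0,0,0.34,0.006,-0.038,0,0],[0,0,0.425,0.009,-0.048,0,0],[0,0,0.49,0.013,-0.0565,0,0],[0,0,0.49,0.013,-0.0565,0,0],[0,0,0.49,0.013,-0.0565,0,0]]'; python3 go.py .5585 -.1388 .040 1.06;  python3 - <<'E'
from h import *
snap('top','t2')
im=cv2.imread('pics/top0.png')
a=cv2.imread('pics/t2.png')[130:230,290:410];cv2.imwrite('pics/c4.png',np.clip(cv2.resize(a,None,fx=6,fy=6,interpolation=cv2.INTER_CUBIC)*1.0,0,255).astype(np.uint8))
E
```

```text
clock: 7.75
eef_pos: [0.5591, -0.1388, 0.0427]
tool_rot: [0.862, 0.507, 0.001, 0.001]
ft_force: [-0.8, 0.3, 5.7]
grip_width: 0.0097
grasp_force: 59.4
need [ 0.004 -0.001  0.004] [-0.0003 -0.0005  0.0027] rows>= 0.0 | yaw 1.064 j [-0.24  0.51 -0.06  1.   -0.    1.83] t 7.8
```

View pics/c4.png

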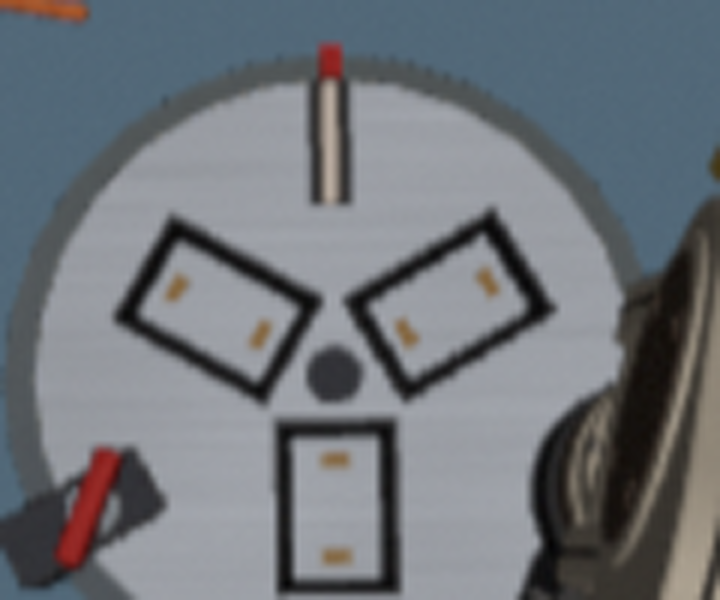

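Pointer (329,80)–(330,200) in crop is directly under the red mark (330,60); screw bar is backed off ≈38°. Check numerically, then release and return to the screw.

```bash
python3 - <<'E'
from h import *
np.set_printoptions(precision=4,suppress=True)
f=lambda x,y,z:onz('t2',290+x/6-.5,130+y/6-.5,z)
A=np.array([.6135,-.0412])
# pixel centroid of red mark
for n,p in(('ptr',f(329.5,80,.029)),('in',f(330.5,200,.029)),('mark',f(330.5,58,.018)),('hub',f(334,374,.032)),('bar',f(89,508,.104))):
  d=p[:2]-A;print(n,p,np.hypot(*d),np.arctan2(d[1],d[0]))
a=f(329.5,80,.029)-f(330.5,200,.029);print(np.arctan2(a[1],a[0]))
b=f(107,457,.104)-f(70,560,.104);print('barang',np.arctan2(b[1],b[0]))
im=cv2.imread('pics/t2.png').astype(int)
m=(im[:,:,2]-im[:,:,1]>50)&(np.arange(640)>330)&(np.arange(640)<360)&(np.arange(400)[:,None]<150)
print(np.argwhere(m).mean(0))
i0=cv2.imread('pics/top0.png').astype(int);m=(i0[:,:,2]-i0[:,:,1]>50)&(np.arange(640)>335)&(np.arange(640)<355)&(np.arange(400)[:,None]<150)&(np.arange(400)[:,None]>130);print(np.argwhere(m).mean(0))
g=im[146:162,335:355].sum(2);w=np.clip(g-np.median(g)-30,0,None);print(w.sum(1),(w*np.arange(335,355)).sum(1)/np.maximum(w.sum(1),1))
E
python3 go.py .557 .055 .19 2.785
```

```text
ptr [ 0.7383 -0.0387  0.029 ] 0.12485041107594003 0.020043009759911835
in [ 0.6874 -0.0393  0.029 ] 0.0739582246412975 0.025351983053202277
mark [ 0.7503 -0.0394  0.018 ] 0.13681940398599948 0.013130035531083382
hub [ 0.6141 -0.041   0.032 ] 0.0006271984736072982 0.3538225791971585
bar [0.5555 0.0545 0.104 ] 0.11185668424076159 2.1157877778983254
0.01232817980667095
barang -0.3339285988593703
[131.3939 339.7879]
[139.619  344.5714]
[0. 0. 0. 0. 0. 0. 0. 0. 0. 0. 0. 0. 0. 0. 0. 0.] [0. 0. 0. 0. 0. 0. 0. 0. 0. 0. 0. 0. 0. 0. 0. 0.]
need [ 0.003  0.002 -1.721] [ 0.1686 -0.0954 -0.1475] rows>= 9.2 | yaw 1.064 j [-0.24  0.51 -0.06  1.   -0.    1.83] t 7.8
```

```bash
python3 jog.py '[[0,0,0,0,0,0,0.05],[0,0,0,0,0,0,0.05],[0,0,0,0,0,-0.06,0.05],[0,0,0,0,0,-0.11,0.05],[0,0,-0.5,0.05,-0.03,-0.13,0.05],[0,0,-1.72,0.1,-0.06,-0.13,0.05],[0,0,-1.72,0.1686,-0.0954,-0.13,0.05],[0,0,-1.72,0.1686,-0.0954,-0.13,0.05],[0,0,-1.72,0.1686,-0.0954,-0.13,0.05],[0,0,-1.72,0.1686,-0.0954,-0.13,0.05]]';python3 jog.py '[[0,0,-0.8,0,0,0,0.05],[0,0,-0.8,0,0,0,0.05],[0,0,-0.8,0,0,0,0.05],[0,0,-0.8,0,0,0,0.05],[0,0,-0.8,0,0,0,0.05]]'; python3 go.py .5565 .0550 .0768 2.79
```

```text
clock: 9.05
eef_pos: [0.5557, 0.056, 0.1701]
tool_rot: [0.455, 0.89, -0.0, -0.001]
ft_force: [-0.4, 0.1, 0.0]
grip_width: 0.0501
grasp_force: 0.0
clock: 9.68
eef_pos: [0.5558, 0.0553, 0.1701]
tool_rot: [0.075, 0.997, -0.0, -0.001]
ft_force: [0.6, 0.4, -0.8]
grip_width: 0.05
grasp_force: 0.0
need [-0.    -0.001  0.201] [-0.0009 -0.0002  0.0933] rows>= 1.5 | yaw 2.991 j [0.1  0.38 0.09 1.29 0.   0.25] t 9.7
```

```bash
python3 jog.py '[[0,0,0.18,-0.001,0,0.03,0.05],[0,0,0.2,-0.001,0,0.06,0.05],[0,0,0.2,-0.001,0,0.093,0.05],[0,0,0.2,-0.001,0,0.093,0.05],[0,0,0.2,-0.001,0,0.093,0.02],[0,0,0.2,-0.001,0,0.093,0.0],[0,0,0.2,-0.001,0,0.093,0.0],[0,0,0.2,-0.001,0,0.093,0.0],[0,0,0.2,-0.001,0,0.093,0.0]]'; python3 go.py .5570 .0550 .0768 2.105
```

```text
clock: 10.8
eef_pos: [0.5585, 0.0554, 0.0796]
tool_rot: [0.175, 0.984, 0.001, 0.002]
ft_force: [0.3, 0.8, 6.2]
grip_width: 0.008
grasp_force: 59.0
need [0.003 0.002 0.684] [ 0.0013 -0.0009  0.0028] rows>= 3.6 | yaw 2.789 j [ 0.1   0.44 -0.05  1.07  0.    0.45] t 10.8
```

```bash
python3 jog.py '[[0,0,0.17,0,0,0,0],[0,0,0.34,0,0,0,0],[0,0,0.51,0,0,0,0],[0,0,0.69,0,0,0,0],[0,0,0.69,0,0,0,0],[0,0,0.69,0,0,0,0],[0,0,0.69,0,0,0,0]]'; python3 go.py .5570 .0550 .0768 2.105;python3 jog.py '[[0,0,0,0,0,0,0.05],[0,0,0,0,0,0,0.05],[0,0,0,0,0,-0.06,0.05],[0,0,0,0,0,-0.1,0.05],[0,0,0,0.0,-0.05,-0.12,0.05],[0,0,0,0,-0.05,-0.12,0.05],[0,0,0,0,-0.05,-0.12,0.05]]'
python3 go.py .5 .055 .2 1.57
python3 - <<'E'
from h import *
snap('wrist','w2'); snap('top','t3')
crop('w2',200,40,520,280,2.5,'c5');print(proj('w2',[.557,.0548,.104]))
E
```

```text
clock: 11.68
eef_pos: [0.5575, 0.0541, 0.0796]
tool_rot: [0.498, 0.867, -0.0, 0.001]
ft_force: [-3.4, -1.9, 9.2]
grip_width: 0.0081
grasp_force: 59.4
need [ 0.001  0.003 -0.007] [0.001  0.     0.0028] rows>= 0.0 | yaw 2.098 j [ 0.1   0.44 -0.05  1.07 -0.    1.14] t 11.7
clock: 12.55
eef_pos: [0.5142, 0.0301, 0.1975]
tool_rot: [0.498, 0.867, 0.0, 0.0]
ft_force: [-1.0, 0.7, -0.2]
grip_width: 0.0502
grasp_force: 0.0
need [ 0.    -0.     0.529] [ 0.0287  0.0003 -0.0025] rows>= 2.8 | yaw 2.099 j [0.06 0.28 0.02 1.31 0.   1.1 ] t 12.6
[383.79530877 195.08212984]
```

View pics/c5.png

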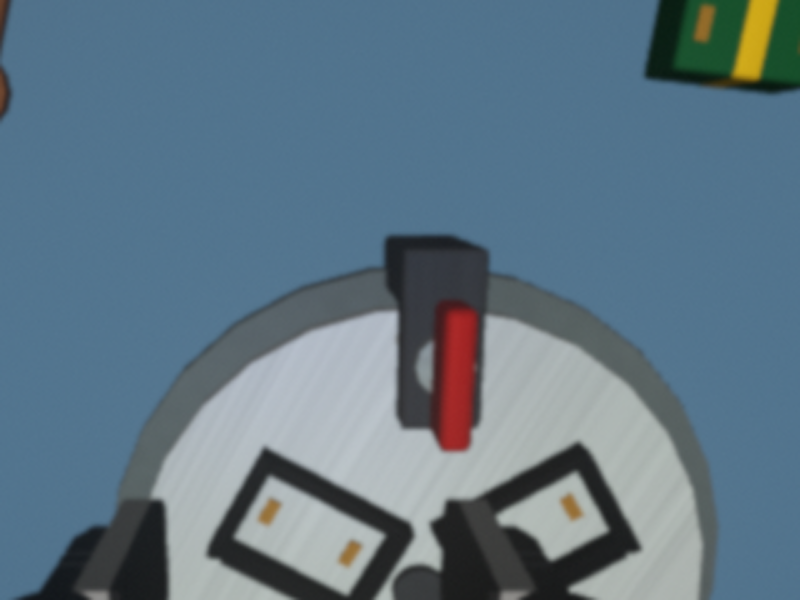

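Bar is parallel to the clamp arm (bar edge (443,310)-(438,448), arm edge (488,250)-(479,428)): tight. Now compute pocket and block targets with a side-view check.

```bash
python3 - <<'E'
from h import *
np.set_printoptions(precision=4,suppress=True)
f=lambda x,y,z:onz('t2',290+x/6-.5,130+y/6-.5,z)
A=np.array([.6136,-.0412])
for x,y in((338,505),(219,309),(449,304)):
  p=f(x,y,.042);d=p[:2]-A;print('pocket',p,np.hypot(*d),np.degrees(np.arctan2(d[1],d[0])))
for ps,zz in(([(280,420),(395,420),(397,590),(285,590)],.042),([(175,220),(320,300),(263,398),(118,318)],.042),([(490,213),(552,308),(405,395),(348,300)],.042)):
  q=np.array([f(a,b,zz) for a,b in ps]);print([round(float(np.linalg.norm(q[i]-q[i-1])),4) for i in range(4)])
s=cv2.cvtColor(cv2.imread('pics/side0.png'),cv2.COLOR_BGR2HSV)
m=cv2.inRange(s,(20,80,60),(85,255,255));m[:,:250]=0;m[:260]=0;m[:,400:]=0
n,l,st,ce=cv2.connectedComponentsWithStats(cv2.morphologyEx(m,cv2.MORPH_CLOSE,np.ones((5,5))))
for i in range(1,n):
  if st[i,4]>100:print(ce[i],st[i])
# predicted silhouettes
for nm,c,a in(('A',(.599,.2135),.418),('B',(.4474,.3305),.03),('C',(.4334,.2285),.02),('F',(.4366,-.2045),None)):
  if a is None:a=np.radians(59.8-90) 
  R=np.array([[np.cos(a),-np.sin(a)],[np.sin(a),np.cos(a)]])
  for v in('top0','side0'):
    P=np.array([proj(v,[*(np.array(c)+R@[sx*.028,sy*.017]),z]) for sx in(-1,1) for sy in(-1,1) for z in(0,.03)])
    x,y=P.min(0);X,Y=P.max(0);print(nm,v,'bbox',x,y,X,Y)
t=cv2.cvtColor(cv2.imread('pics/top0.png'),cv2.COLOR_BGR2HSV)
for lo,hi in(((20,80,20),(88,255,255)),((108,150,30),(125,255,255))):
  m=cv2.inRange(t,lo,hi);k=m*0;k[170:290,180:440]=m[170:290,180:440]
  n,l,st,ce=cv2.connectedComponentsWithStats(cv2.morphologyEx(k,cv2.MORPH_CLOSE,np.ones((7,7))))
  for i in range(1,n):
    if st[i,4]>150:print('top',st[i,0],st[i,1],st[i,0]+st[i,2],st[i,1]+st[i,3])
E
python3 go.py .599 .2135 .12 3.56
```

```text
pocket [ 0.5595 -0.0425  0.042 ] 0.05414389123387759 -178.61326017978053
pocket [0.6397 0.0067 0.042 ] 0.05456212637686117 61.38812944818409
pocket [ 0.6423 -0.0877  0.042 ] 0.054640053129367726 -58.33197292480504
[0.0694, 0.047, 0.0693, 0.0455]
[0.0469, 0.0684, 0.0467, 0.0682]
[0.0686, 0.0467, 0.0701, 0.0455]
[279.4186 281.0148] [267 272  26  20 473]
[349.4426 312.9071] [335 300  30  27 549]
[323.3118 354.1229] [308 340  32  30 667]
A top0 bbox 232.96832061459693 184.42178933396636 256.43143909471587 210.75933856834342
A side0 bbox 266.2194812933764 269.70693124827415 293.2320946162751 290.84725660753645
B top0 bbox 188.26645167246295 245.76516098728666 206.04045359809987 269.4175158082181
B side0 bbox 306.60821720837913 335.8426424201596 341.1741290946639 369.99388294481554
C top0 bbox 228.8932210010722 251.7091749851198 245.52840678928015 275.5301003756192
C side0 bbox 332.9030744980228 296.7303741849106 364.957299990539 327.29692371166715
F top0 bbox 397.8564721486743 250.27176834411347 423.50921179062664 278.10378187283106
F side0 bbox 386.88633304659317 176.98212838750308 411.2920595765915 199.95177381113285
top 234 185 255 210
top 188 247 205 270
top 229 253 245 277
top 401 252 423 278
need [-0.000e+00 -1.000e-03 -1.461e+00] [0.1154 0.1657 0.0768] rows>= 7.8 | yaw 2.099 j [0.06 0.28 0.02 1.31 0.   1.1 ] t 12.7
```

Sizes, heights and two-view projections agree to ~1 px. On to block A.

```bash
python3 jog.py '[[0,0,-1.46,0.1154,0.1657,0,0.065],[0,0,-1.46,0.1154,0.1657,0,0.065],[0,0,-1.46,0.1154,0.1657,0,0.065],[0,0,-1.46,0.1154,0.1657,0.077,0.065],[0,0,-1.46,0.1154,0.1657,0.077,0.065],[0,0,-1.46,0.1154,0.1657,0.077,0.065],[0,0,-1.46,0.1154,0.1657,0.077,0.065],[0,0,-1.46,0.1154,0.1657,0.077,0.065],[0,0,-1.46,0.1154,0.1657,0.077,0.065],[0,0,-1.46,0.1154,0.1657,0.077,0.065]]'; python3 go.py .599 .2135 .014 3.56; python3 - <<'E'
from h import *
snap('top','t4');snap('wrist','w4');crop('w4',220,150,540,390,1.6,'c6')
print([proj('w4',[.599+s*.028*np.cos(.418),.2135+s*.028*np.sin(.418),.03]) for s in(-1,0,1)])
E
```

```text
clock: 13.9
eef_pos: [0.5988, 0.2134, 0.1198]
tool_rot: [-0.206, 0.978, -0.0, -0.001]
ft_force: [-0.0, -0.3, 0.8]
grip_width: 0.0651
grasp_force: 0.0
need [ 0.    -0.001 -0.003] [-0.0003  0.      0.1058] rows>= 1.7 | yaw -2.726 j [ 0.34  0.56  0.25  1.26  0.   -0.07] t 13.9
[array([321.4391446 , 161.57635452]), array([321.53699977, 196.80493542]), array([321.62964359, 230.15739259])]
```

View pics/c6.png

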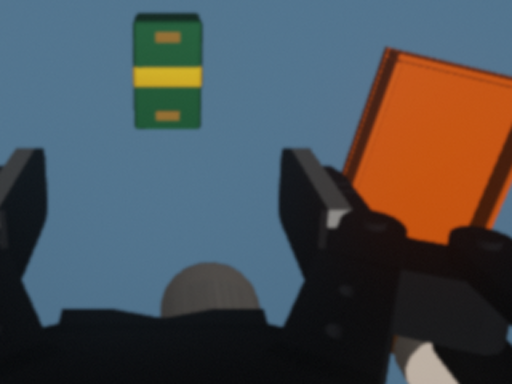

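Block A at wrist px ≈(325,197.5) vs predicted (321.5,197): 2.5 mm sideways, aligned. Descend, grip, lift.

```bash
python3 jog.py '[[0,0,0,0,0.002,0.05,0.065],[0,0,0,0,0.002,0.09,0.065],[0,0,0,0,0.002,0.106,0.065],[0,0,0,0,0.002,0.106,0.065],[0,0,0,0,0.002,0.106,0.02],[0,0,0,0,0.002,0.106,0.02],[0,0,0,0,0.002,0.106,0.02],[0,0,0,0,0.002,0.106,0.02]]'; python3 jog.py '[[0,0,0,0,0,-0.05,0.02],[0,0,0,0,0,-0.1,0.02],[0,0,0,0,0,-0.15,0.02],[0,0,0,0,0,-0.15,0.02]]'; python3 go.py .6403 .0067 .16 4.205
```

```text
clock: 15.0
eef_pos: [0.5985, 0.2151, 0.0154]
tool_rot: [-0.207, 0.978, 0.0, 0.0]
ft_force: [0.5, 0.5, 0.0]
grip_width: 0.0198
grasp_force: 0.0
clock: 15.5
eef_pos: [0.6014, 0.2161, 0.1709]
tool_rot: [-0.207, 0.978, 0.001, 0.006]
ft_force: [0.4, -0.8, 1.1]
grip_width: 0.0199
grasp_force: 0.0
need [-0.004  0.011 -0.646] [ 0.0494 -0.2072  0.0105] rows>= 3.4 | yaw -2.724 j [ 0.35  0.53  0.33  1.36  0.   -0.07] t 15.5
```

Grip closed on nothing. Look.

```bash
python3 - <<'E'
from h import *
a=snap('wrist','w5');b=snap('top','t5')
o=np.hstack([cv2.resize(a,(512,320)),cv2.resize(b[150:290,160:440],(280,140)).repeat(1,0)[:,:280] if 0 else cv2.resize(b[130:290,150:290],(280,320))])
cv2.imwrite('pics/c7.png',o[:,:,::-1])
E
```

```text
(no output)
```

View pics/c7.png

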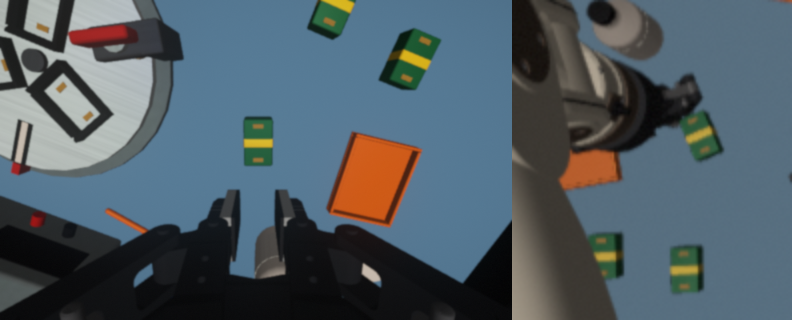

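```bash
python3 - <<'E'
from h import *
np.set_printoptions(precision=4,suppress=True)
o=get_obs();p=o['eef_pos'];print(p,o['tool_rot'],o['joint_pos'])
for v in('w5','t5'):
  print(v,'tcp',proj(v,p),'pinch',proj(v,p+[0,0,.0187]),'block',proj(v,[.599,.2135,.03]))
c=np.load('pics/w5.npz');print('cam',-c['R'].T@c['t'])
print('t5 crop px of block',150+700-512 if 0 else (150+(700-512)/2,130+135/2))
print(onz('t5',150+(700-512)/2,130+135/2,.03), onz('w5',322,171,.03),onz('w5',322,177,.03))
E
```

```text
[0.5984 0.215  0.1653] [-0.2071  0.9783  0.0001  0.0007] [ 0.345   0.5333  0.323   1.3591  0.     -0.0722]
w5 tcp [321.782  229.6022] pinch [321.7844 243.2383] block [319.9876 177.9634]
t5 tcp [227.5553 192.6796] pinch [225.0298 191.8736] block [243.4447 197.3078]
cam [0.5396 0.189  0.3348]
t5 crop px of block (244.0, 197.5)
[0.5985 0.2121 0.03  ] [0.5922 0.2125 0.03  ] [0.5974 0.2148 0.03  ]
```

The block is where expected; the fingertips evidently stand ~20 mm behind the nominal TCP when partly open (wrist-picture depth agrees). Descend deeper watching force.

```bash
python3 go.py .599 .2145 .0 3.56; python3 jog.py '[[0,0,0,0,0,0.05,0.055],[0,0,0,0,0,0.1,0.055],[0,0,0,0,0,0.14,0.055],[0,0,0,0,0,0.15,0.055],[0,0,0,0,0,0.155,0.055],[0,0,0,0,0,0.155,0.055],[0,0,0,0,0,0.155,0.055]]'; python3 jog.py '[[0,0,0,0,0,0.01,0.055],[0,0,0,0,0,0.01,0.055]]';python3 jog.py '[[0,0,0,0,0,0.0,0.02],[0,0,0,0,0,0.0,0.02],[0,0,0,0,0,0.0,0.02],[0,0,0,0,0,0.0,0.02]]'
```

```text
need [-0.     0.001 -0.001] [-1.000e-04 -7.000e-04  1.653e-01] rows>= 2.6 | yaw -2.724 j [ 0.35  0.53  0.32  1.36  0.   -0.07] t 15.6
clock: 16.48
eef_pos: [0.5995, 0.2154, 0.0116]
tool_rot: [-0.207, 0.978, 0.0, 0.002]
ft_force: [0.0, 0.6, 0.0]
grip_width: 0.055
grasp_force: 0.0
clock: 16.73
eef_pos: [0.5974, 0.2147, -0.001]
tool_rot: [-0.207, 0.978, -0.0, -0.001]
ft_force: [-0.1, -0.5, -0.2]
grip_width: 0.055
grasp_force: 0.0
clock: 17.23
eef_pos: [0.5984, 0.2151, 0.0001]
tool_rot: [-0.207, 0.978, 0.0, 0.0]
ft_force: [-0.1, -0.1, 1.7]
grip_width: 0.0319
grasp_force: 60.9
```

Block gripped (32 mm, 61 N). Carry to pocket at 61°.

```bash
python3 jog.py '[[0,0,0,0,0,-0.05,0.02],[0,0,0,0,0,-0.1,0.02],[0,0,0,0,0,-0.15,0.02],[0,0,0,0,0,-0.15,0.02],[0,0,0,0,0,-0.15,0.02]]'; python3 go.py .6403 .0067 .15 4.205
```

```text
clock: 17.85
eef_pos: [0.5976, 0.2148, 0.1489]
tool_rot: [-0.207, 0.978, -0.0, -0.001]
ft_force: [0.8, -0.2, -0.9]
grip_width: 0.032
grasp_force: 60.6
need [ 0.    -0.001 -0.646] [ 0.0453 -0.2075 -0.001 ] rows>= 3.4 | yaw -2.724 j [ 0.35  0.54  0.29  1.32 -0.   -0.07] t 17.9
```

```bash
python3 jog.py '[[0,0,-0.188,0.01,-0.06,0,0.02],[0,0,-0.376,0.022,-0.115,0,0.02],[0,0,-0.55,0.034,-0.165,0,0.02],[0,0,-0.646,0.0453,-0.2075,0,0.02],[0,0,-0.646,0.0453,-0.2075,0,0.02],[0,0,-0.646,0.0453,-0.2075,0,0.02],[0,0,-0.646,0.0453,-0.2075,0.03,0.02],[0,0,-0.646,0.0453,-0.2075,0.07,0.02],[0,0,-0.646,0.0453,-0.2075,0.085,0.02],[0,0,-0.646,0.0453,-0.2075,0.085,0.02]]'; python3 go.py .6403 .0067 .028 4.205;python3 -c "
from h import *
snap('wrist','w6')"
```

```text
clock: 19.1
eef_pos: [0.6395, 0.008, 0.0633]
tool_rot: [-0.508, 0.862, 0.001, -0.002]
ft_force: [-0.5, -0.2, -1.8]
grip_width: 0.032
grasp_force: 60.5
need [ 0.003 -0.002  0.001] [ 0.0007 -0.0015  0.0353] rows>= 0.6 | yaw -2.077 j [ 0.01  0.61  0.18  1.14  0.   -1.05] t 19.1
```

Block still held; ease it in.

```bash
python3 jog.py '[[0,0,0,0,-0.001,0.008,0.02],[0,0,0,0,-0.001,0.016,0.02],[0,0,0,0,-0.001,0.02,0.02],[0,0,0,0,-0.001,0.024,0.02],[0,0,0,0,-0.001,0.028,0.02],[0,0,0,0,-0.001,0.03,0.02]]'; python3 jog.py '[[0,0,0,0,0,0.002,0.02],[0,0,0,0,0,0.004,0.02],[0,0,0,0,0,0.006,0.02],[0,0,0,0,0,0.006,0.02]]';python3 go.py .6403 .0067 .028 4.205
```

```text
clock: 19.9
eef_pos: [0.6418, 0.0065, 0.0385]
tool_rot: [-0.507, 0.862, -0.0, 0.001]
ft_force: [-10.4, -0.6, 23.8]
grip_width: 0.0319
grasp_force: 63.2
clock: 20.4
eef_pos: [0.642, 0.0065, 0.0381]
tool_rot: [-0.507, 0.862, -0.001, 0.002]
ft_force: [-18.6, 0.4, 40.3]
grip_width: 0.032
grasp_force: 65.1
need [-0.004  0.003 -0.   ] [0.0007 0.0016 0.0101] rows>= 0.2 | yaw -2.078 j [ 0.01  0.63  0.14  1.08  0.   -1.05] t 20.4
```

Resting on the flare; the side force says to shift about −x. Lift slightly, shift 2.5 mm, retry.

```bash
python3 jog.py '[[0,0,0,0,0,-0.013,0.02],[0,0,0,0.0012,0.0022,-0.013,0.02],[0,0,0,0.0012,0.0022,-0.01,0.02],[0,0,0,0.0012,0.0022,-0.007,0.02],[0,0,0,0.0012,0.0022,-0.004,0.02],[0,0,0,0.0012,0.0022,-0.002,0.02],[0,0,0,0.0012,0.0022,-0.002,0.02]]'; python3 go.py .6403 .0067 .028 4.205
```

```text
clock: 21.28
eef_pos: [0.6389, 0.0064, 0.0302]
tool_rot: [-0.507, 0.862, 0.0, -0.0]
ft_force: [-0.2, 0.6, -1.5]
grip_width: 0.032
grasp_force: 60.6
need [ 0.001 -0.    -0.   ] [-0.0009 -0.001   0.0022] rows>= 0.0 | yaw -2.078 j [ 0.01  0.63  0.13  1.07 -0.   -1.05] t 21.3
```

```bash
python3 jog.py '[[0,0,0,0,0,0.002,0.02],[0,0,0,0,0,0.004,0.02],[0,0,0,0,0,0.004,0.02]]';python3 jog.py '[[0,0,0,0,0,0,0.05],[0,0,0,0,0,0,0.05],[0,0,0,0,0,-0.06,0.055],[0,0,0,0,0,-0.12,0.055],[0,0,0,0,0,-0.12,0.055],[0,0,0,0,0,-0.12,0.055]]'; python3 go.py .4305 .2285 .10 3.162; python3 -c "
from h import *
snap('wrist','w7');snap('side','s7');snap('top','t7')"
```

```text
clock: 21.65
eef_pos: [0.6395, 0.0065, 0.028]
tool_rot: [-0.507, 0.862, -0.0, 0.001]
ft_force: [-2.5, -0.3, 4.0]
grip_width: 0.032
grasp_force: 61.2
clock: 22.4
eef_pos: [0.6392, 0.0064, 0.1467]
tool_rot: [-0.507, 0.862, -0.0, 0.0]
ft_force: [-0.7, 1.3, 0.1]
grip_width: 0.055
grasp_force: 0.0
need [-0.     0.     1.043] [-0.0926  0.2903  0.0466] rows>= 5.5 | yaw -2.078 j [ 0.01  0.55  0.3   1.32  0.   -1.05] t 22.4
```

Seated (TCP at 28 mm, contact 4 N). Check the remaining parts haven't moved, then fetch C.

```bash
cat > chk.py <<'E'
import sys
from h import *
f=sys.argv[1]
t=cv2.cvtColor(cv2.imread(f'pics/{f}.png'),cv2.COLOR_BGR2HSV)
for nm,lo,hi in(('g',(20,80,20),(88,255,255)),('b',(108,150,30),(125,255,255))):
  m=cv2.inRange(t,lo,hi);k=m*0;k[120:300,170:450]=m[120:300,170:450]
  n,l,st,ce=cv2.connectedComponentsWithStats(cv2.morphologyEx(k,cv2.MORPH_CLOSE,np.ones((7,7))))
  for i in range(1,n):
    if 100<st[i,4]<800:print(f,nm,st[i,0],st[i,1],st[i,0]+st[i,2],st[i,1]+st[i,3],st[i,4])
E
python3 chk.py top0;python3 chk.py t7
python3 jog.py '[[0,0,0.188,-0.02,0.06,0,0.055],[0,0,0.37,-0.04,0.12,0,0.055],[0,0,0.55,-0.06,0.18,0,0.055],[0,0,0.73,-0.08,0.24,0,0.055],[0,0,0.9,-0.0926,0.2903,0.03,0.055],[0,0,1.043,-0.0926,0.2903,0.06,0.055],[0,0,1.043,-0.0926,0.2903,0.06,0.055],[0,0,1.043,-0.0926,0.2903,0.06,0.055],[0,0,1.043,-0.0926,0.2903,0.06,0.055]]'; python3 go.py .4305 .2285 .0 3.162; python3 - <<'E'
from h import *
snap('wrist','w8')
h=cv2.cvtColor(cv2.imread('pics/w8.png'),cv2.COLOR_BGR2HSV);m=cv2.inRange(h,(20,100,100),(33,255,255));m[300:]=0
p=np.argwhere(m)[:,::-1]
n,l,st,ce=cv2.connectedComponentsWithStats(m)
for i in range(1,n):
  if st[i,4]>60:print(st[i],ce[i],'band',onz('w8',*ce[i],.03))
E
```

```text
top0 g 409 120 450 172 502
top0 g 234 185 255 210 331
top0 g 188 247 205 270 369
top0 g 229 253 245 277 351
top0 b 401 252 423 278 316
t7 g 409 120 450 172 502
t7 g 188 247 205 270 370
t7 g 229 253 245 276 350
t7 b 400 252 423 278 317
clock: 23.68
eef_pos: [0.4321, 0.2284, 0.0878]
tool_rot: [-0.01, 1.0, 0.0, 0.001]
ft_force: [-0.4, 0.6, 0.2]
grip_width: 0.0551
grasp_force: 0.0
need [ 0.001  0.002 -0.001] [0.0018 0.0001 0.0878] rows>= 1.4 | yaw -3.122 j [ 0.49  0.31 -0.24  1.02 -0.    0.47] t 23.7
[300 199  49  16 706] [324.06090652 206.97025496] band [0.43141255 0.23008825 0.03      ]
[444 223  49  16 686] [467.86005831 230.49708455] band [0.4468897  0.33263844 0.03      ]
```

```bash
python3 jog.py '[[0,0,0,0.001,0.001,0.04,0.055],[0,0,0,0.001,0.001,0.075,0.055],[0,0,0,0.001,0.001,0.088,0.055],[0,0,0,0.001,0.001,0.088,0.055],[0,0,0,0.001,0.001,0.088,0.02],[0,0,0,0.001,0.001,0.088,0.02],[0,0,0,0.001,0.001,0.088,0.02],[0,0,0,0.001,0.001,0.088,0.02]]'; python3 jog.py '[[0,0,0,0,0,-0.05,0.02],[0,0,0,0,0,-0.1,0.02],[0,0,0,0,0,-0.16,0.02],[0,0,0,0,0,-0.16,0.02],[0,0,0,0,0,-0.16,0.02]]'; python3 go.py .5575 -.0424 .16 3.157
```

```text
clock: 24.72
eef_pos: [0.4311, 0.2302, 0.0006]
tool_rot: [-0.01, 1.0, 0.001, 0.002]
ft_force: [-0.6, -0.1, 6.5]
grip_width: 0.0325
grasp_force: 60.1
clock: 25.35
eef_pos: [0.4293, 0.2294, 0.1588]
tool_rot: [-0.01, 1.0, 0.0, 0.0]
ft_force: [-0.1, -0.6, -1.7]
grip_width: 0.032
grasp_force: 59.9
need [0.    0.    0.005] [-0.1227 -0.2743 -0.0012] rows>= 4.8 | yaw -3.121 j [ 0.49  0.24 -0.13  1.2  -0.    0.47] t 25.4
```

```bash
python3 jog.py '[[0,0,0,-0.025,-0.055,0,0.02],[0,0,0,-0.05,-0.11,0,0.02],[0,0,0,-0.075,-0.165,0,0.02],[0,0,0,-0.1,-0.22,0,0.02],[0,0,0.005,-0.1227,-0.2743,0,0.02],[0,0,0.005,-0.1227,-0.2743,0,0.02],[0,0,0.005,-0.1227,-0.2743,0.05,0.02],[0,0,0.005,-0.1227,-0.2743,0.09,0.02],[0,0,0.005,-0.1227,-0.2743,0.09,0.02],[0,0,0.005,-0.1227,-0.2743,0.09,0.02]]';  python3 go.py .5575 -.0424 .044 3.157
```

```text
clock: 26.6
eef_pos: [0.5578, -0.0417, 0.0693]
tool_rot: [-0.008, 1.0, 0.0, -0.0]
ft_force: [0.2, 0.3, 0.2]
grip_width: 0.0317
grasp_force: 60.0
need [ 0.    -0.     0.001] [ 0.0003 -0.0007  0.0253] rows>= 0.4 | yaw -3.126 j [-0.07  0.45 -0.07  1.05  0.   -0.09] t 26.6
```

```bash
python3 jog.py '[[0,0,0,0,-0.001,0.01,0.02],[0,0,0,0,-0.001,0.02,0.02],[0,0,0,0,-0.001,0.025,0.02],[0,0,0,0,-0.001,0.029,0.02],[0,0,0,0,-0.001,0.033,0.02],[0,0,0,0,-0.001,0.035,0.02],[0,0,0,0,-0.001,0.035,0.02]]'; python3 go.py .5575 -.0424 .028 3.157
```

```text
clock: 27.48
eef_pos: [0.5582, -0.0421, 0.0338]
tool_rot: [-0.008, 1.0, 0.001, 0.0]
ft_force: [0.1, 5.4, -1.2]
grip_width: 0.0321
grasp_force: 60.1
need [0.002 0.001 0.   ] [ 0.0007 -0.0003  0.0058] rows>= 0.1 | yaw -3.126 j [-0.08  0.49 -0.11  0.97  0.   -0.09] t 27.5
```

```bash
python3 jog.py '[[0,0,0,0,0.0007,0.002,0.02],[0,0,0,0,0.0007,0.004,0.02],[0,0,0,0,0.0007,0.006,0.02],[0,0,0,0,0.0007,0.0075,0.02],[0,0,0,0,0.0007,0.0075,0.02]]';python3 jog.py '[[0,0,0,0,0,0,0.05],[0,0,0,0,0,0,0.05],[0,0,0,0,0,-0.06,0.055],[0,0,0,0,0,-0.12,0.055],[0,0,0,0,0,-0.12,0.055],[0,0,0,0,0,-0.12,0.055]]'; python3 go.py .446 .332 .12 3.162; python3 -c "
from h import *
snap('wrist','w9');snap('side','s9');snap('top','t9')";python3 chk.py t9
```

```text
clock: 28.1
eef_pos: [0.5578, -0.0421, 0.0285]
tool_rot: [-0.008, 1.0, 0.0, 0.001]
ft_force: [-4.8, 5.6, 15.0]
grip_width: 0.0321
grasp_force: 61.7
clock: 28.85
eef_pos: [0.5574, -0.0432, 0.1457]
tool_rot: [-0.007, 1.0, -0.0, -0.0]
ft_force: [-0.0, 0.0, 0.1]
grip_width: 0.0551
grasp_force: 0.0
need [-0.001 -0.001 -0.006] [0.1058 0.3768 0.0254] rows>= 6.3 | yaw -3.127 j [-0.08  0.39  0.05  1.23 -0.   -0.09] t 28.9
t9 g 410 120 450 172 489
t9 g 188 247 206 270 370
```

```bash
python3 jog.py '[[0,0,0,0.017,0.06,0,0.055],[0,0,0,0.034,0.12,0,0.055],[0,0,0,0.051,0.18,0,0.055],[0,0,0,0.068,0.24,0,0.055],[0,0,0,0.085,0.3,0,0.055],[0,0,0,0.1,0.355,0.03,0.055],[0,0,-0.006,0.1058,0.3768,0.055,0.055],[0,0,-0.006,0.1058,0.3768,0.055,0.055],[0,0,-0.006,0.1058,0.3768,0.055,0.055]]';  python3 go.py .446 .332 .0 3.162; python3 - <<'E'
from h import *
snap('wrist','w10')
h=cv2.cvtColor(cv2.imread('pics/w10.png'),cv2.COLOR_BGR2HSV);m=cv2.inRange(h,(20,100,100),(33,255,255));m[300:]=0
n,l,st,ce=cv2.connectedComponentsWithStats(m)
for i in range(1,n):
  if st[i,4]>60:print(st[i],ce[i],'band',onz('w10',*ce[i],.03))
E
```

```text
clock: 30.12
eef_pos: [0.446, 0.3317, 0.0907]
tool_rot: [-0.01, 1.0, -0.001, -0.001]
ft_force: [0.3, 0.4, -0.4]
grip_width: 0.055
grasp_force: 0.0
need [-0.001 -0.001  0.   ] [-0.0001  0.0004  0.0907] rows>= 1.5 | yaw -3.121 j [ 0.64  0.43 -0.05  1.1  -0.    0.62] t 30.1
[314 177  18   8  62] [321.9516129  180.35483871] band [0.42690846 0.33142876 0.03      ]
[300 200  48  17 683] [323.55197657 207.92972182] band [0.44673225 0.33296924 0.03      ]
```

```bash
python3 jog.py '[[0,0,0,0,0.001,0.04,0.055],[0,0,0,0,0.001,0.075,0.055],[0,0,0,0,0.001,0.0905,0.055],[0,0,0,0,0.001,0.0905,0.055],[0,0,0,0,0.001,0.0905,0.02],[0,0,0,0,0.001,0.0905,0.02],[0,0,0,0,0.001,0.0905,0.02],[0,0,0,0,0.001,0.0905,0.02]]'; python3 jog.py '[[0,0,0,0,0,-0.05,0.02],[0,0,0,0,0,-0.1,0.02],[0,0,0,0,0,-0.16,0.02],[0,0,0,0,0,-0.16,0.02],[0,0,0,0,0,-0.16,0.02]]'; python3 go.py .6405 -.0882 .16 2.11
```

```text
clock: 31.18
eef_pos: [0.4477, 0.3344, 0.0029]
tool_rot: [-0.011, 1.0, 0.001, 0.002]
ft_force: [-0.4, -1.2, 6.3]
grip_width: 0.0316
grasp_force: 59.9
clock: 31.8
eef_pos: [0.4458, 0.3334, 0.1606]
tool_rot: [-0.011, 1.0, 0.0, -0.0]
ft_force: [0.8, -0.5, -1.7]
grip_width: 0.0315
grasp_force: 59.9
need [ 0.    -0.     1.053] [-0.1856 -0.4257  0.0006] rows>= 7.4 | yaw -3.12 j [0.64 0.38 0.07 1.26 0.   0.62] t 31.8
```

```bash
python3 jog.py '[[0,0,0.13,-0.024,-0.055,0,0.02],[0,0,0.26,-0.048,-0.11,0,0.02],[0,0,0.39,-0.072,-0.165,0,0.02],[0,0,0.52,-0.096,-0.22,0,0.02],[0,0,0.65,-0.12,-0.275,0,0.02],[0,0,0.8,-0.145,-0.332,0,0.02],[0,0,0.95,-0.168,-0.385,0,0.02],[0,0,1.053,-0.1856,-0.4257,0,0.02],[0,0,1.053,-0.1856,-0.4257,0.03,0.02],[0,0,1.053,-0.1856,-0.4257,0.06,0.02]]'; python3 jog.py '[[0,0,0,0,0,0.03,0.02],[0,0,0,0,0,0.03,0.02],[0,0,0,0,0,0.03,0.02]]'; python3 go.py .6405 -.0882 .044 2.11
```

```text
clock: 33.05
eef_pos: [0.6393, -0.0891, 0.097]
tool_rot: [0.494, 0.869, -0.001, -0.002]
ft_force: [0.2, 0.2, -1.7]
grip_width: 0.0315
grasp_force: 60.0
clock: 33.42
eef_pos: [0.6405, -0.088, 0.0704]
tool_rot: [0.493, 0.87, -0.0, -0.001]
ft_force: [0.9, -0.4, -0.6]
grip_width: 0.0314
grasp_force: 60.0
need [-0.001 -0.001 -0.   ] [-0.0002 -0.      0.0264] rows>= 0.4 | yaw 2.11 j [-0.14  0.61  0.21  1.17  0.    0.9 ] t 33.4
```

```bash
python3 jog.py '[[0,0,0,0,0,0.01,0.02],[0,0,0,0,0,0.02,0.02],[0,0,0,0,0,0.025,0.02],[0,0,0,0,0,0.029,0.02],[0,0,0,0,0,0.033,0.02],[0,0,0,0,0,0.036,0.02],[0,0,0,0,0,0.036,0.02]]'; python3 go.py .6405 -.0882 .028 2.11
```

```text
clock: 34.3
eef_pos: [0.6416, -0.0878, 0.0348]
tool_rot: [0.493, 0.87, 0.001, 0.001]
ft_force: [2.6, 1.9, -1.0]
grip_width: 0.0317
grasp_force: 59.9
need [ 0.002  0.    -0.   ] [ 0.0002 -0.0011  0.0068] rows>= 0.1 | yaw 2.11 j [-0.14  0.64  0.16  1.09  0.    0.9 ] t 34.3
```

```bash
python3 jog.py '[[0,0,0,0,-0.0005,0.002,0.02],[0,0,0,0,-0.0005,0.004,0.02],[0,0,0,0,-0.0005,0.006,0.02],[0,0,0,0,-0.0005,0.0075,0.02],[0,0,0,0,-0.0005,0.0075,0.02]]';python3 jog.py '[[0,0,0,0,0,0,0.05],[0,0,0,0,0,0,0.05],[0,0,0,0,0,-0.06,0.055],[0,0,0,0,0,-0.12,0.055],[0,0,0,0,0,-0.12,0.055],[0,0,0,0,0,-0.12,0.055]]'; python3 - <<'E'
from h import *
from go import T
snap('wrist','w11');snap('side','s11');snap('top','t11')
p=onz('top0',481.5,216.9,.036);k=onz('top0',446+(725-560)/5-.5,196+300/5-.5,.085);print('used',p,'knob~',k)
T(p[0]-.05,p[1]+.0,.17,2.91)
E
```

```text
clock: 34.92
eef_pos: [0.6417, -0.0879, 0.0309]
tool_rot: [0.493, 0.87, 0.001, 0.002]
ft_force: [-0.2, 4.1, 13.7]
grip_width: 0.0318
grasp_force: 61.6
clock: 35.67
eef_pos: [0.6395, -0.0887, 0.1464]
tool_rot: [0.493, 0.87, -0.001, -0.001]
ft_force: [-0.7, -0.1, -1.1]
grip_width: 0.055
grasp_force: 0.0
used [ 0.55418591 -0.37383002  0.036     ] knob~ [ 0.46418047 -0.34569937  0.085     ]
need [-0.003 -0.004 -0.8  ] [-0.1759 -0.262  -0.0248] rows>= 5.1 | yaw 2.11 j [-0.14  0.57  0.33  1.33 -0.    0.89] t 35.8
```

```bash
python3 jog.py '[[0,0,-0.15,-0.035,-0.052,-0.03,0.06],[0,0,-0.3,-0.07,-0.104,-0.05,0.06],[0,0,-0.45,-0.105,-0.156,-0.05,0.06],[0,0,-0.6,-0.14,-0.208,-0.05,0.06],[0,0,-0.73,-0.16,-0.255,-0.05,0.06],[0,0,-0.73,-0.16,-0.255,-0.05,0.06],[0,0,-0.73,-0.16,-0.255,-0.05,0.06],[0,0,-0.73,-0.16,-0.255,-0.05,0.06]]'; python3 - <<'E'
from h import *
print(get_obs()['eef_pos']);snap('wrist','w12')
print(proj('w12',[.554,-.374,.036]),proj('w12',[.464,-.346,.085]))
crop('w12',190,0,450,260,2.3,'c8')
E
```

```text
clock: 36.83
eef_pos: [0.5042, -0.3552, 0.1965]
tool_rot: [0.15, 0.989, 0.0, -0.001]
ft_force: [-0.5, 0.6, -0.0]
grip_width: 0.06
grasp_force: 0.0
[ 0.50418076 -0.35521998  0.19653399]
[318.55651332 229.25027822] [317.94254336 141.54689252]
```

View pics/c8.png

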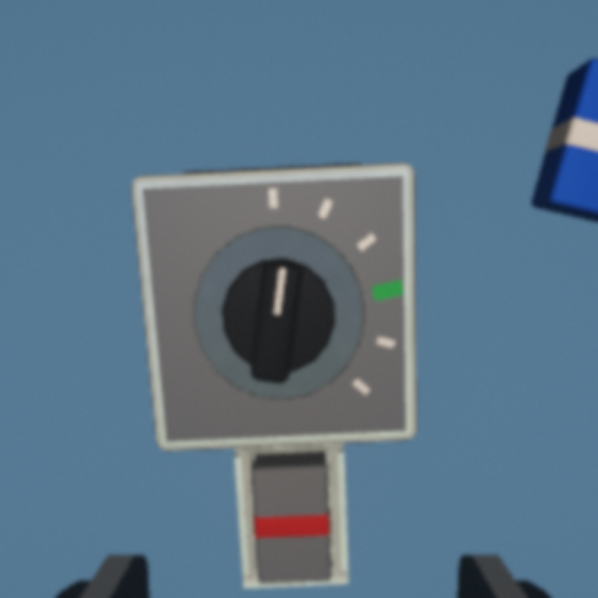

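c8 (px = 190+x/2.3, y/2.3): used band centre (316.5,228.2), as predicted; knob pointer runs (313,116.5)–(310.4,137), green mark (358.7,126).

```bash
cat > k.py <<'E'
from h import *
np.set_printoptions(precision=4,suppress=True)
f=lambda x,y,z:onz('w12',190+x/2.3-.2,y/2.3-.2,z)
c=f(292,526,.036);print('pack',c)
a=f(255,527,.036)-f(329,525,.036);print('band ang->long',np.arctan2(a[1],a[0])-np.pi/2,np.linalg.norm(a[:2]))
q=np.array([f(*p,.05) for p in((136,180),(411,166),(413,437),(161,446))]);print('box ctr',q.mean(0),[round(float(np.linalg.norm(q[i]-q[i-1])),4) for i in range(4)])
e=q[0]-q[3]+q[1]-q[2];print('box axis ang (toward robot)',np.arctan2(e[1],e[0]))
dc=f(280,312,.056);print('dial',dc,f(280,312,.062))
p0,p1=f(283,268,.095),f(277,315,.095);print('ptr',p0,p1);d=p0-p1;pa=np.arctan2(d[1],d[0])
g=f(388,290,.051);K=(q.mean(0)+0)[:2]
for C in(K,dc[:2],c[:2]-.095*np.array([np.cos(-.3),np.sin(-.3)])):
  v=g[:2]-C;print('C',C,'green r',np.hypot(*v),'ang',np.arctan2(v[1],v[0]),'ptr ang',pa,'cw turn',(pa-np.arctan2(v[1],v[0]))%(2*np.pi))
E
python3 k.py; python3 - <<'E'
from go import T
T(.554,-.375,.006,2.84)
E
```

```text
pack [ 0.5527 -0.3755  0.036 ]
band ang->long -3.4138254643658326 0.03335862547868095
box ctr [ 0.4603 -0.3512  0.05  ] [0.1053, 0.1055, 0.1065, 0.1056]
box axis ang (toward robot) 2.8848063818833
dial [ 0.4594 -0.3509  0.056 ] [ 0.4591 -0.3506  0.062 ]
ptr [ 0.4435 -0.3436  0.095 ] [ 0.4578 -0.3503  0.095 ]
C [ 0.4603 -0.3512] green r 0.0437592314477191 ang 1.4803684559954449 ptr ang 2.7035823485632178 cw turn 1.223213892567773
C [ 0.4594 -0.3509] green r 0.04352931584638899 ang 1.4604191365815549 ptr ang 2.7035823485632178 cw turn 1.243163211981663
C [ 0.4619 -0.3475] green r 0.03986464160702637 ang 1.5122099090035646 ptr ang 2.7035823485632178 cw turn 1.1913724395596532
need [ 0.    -0.001  0.002] [-0.0534 -0.0044  0.1907] rows>= 3.2 | yaw 2.842 j [-0.61  0.48  0.32  1.41  0.   -0.31] t 36.9
```

Two independent measurements of bay centre agree (0.552, −0.3755), axis −0.26 rad. Grasp the used pack.

```bash
python3 jog.py '[[0,0,-0.043,-0.0525,-0.006,0,0.055],[0,0,-0.043,-0.0525,-0.006,0.05,0.055],[0,0,-0.043,-0.0525,-0.006,0.1,0.055],[0,0,-0.043,-0.0525,-0.006,0.12,0.055],[0,0,-0.043,-0.0525,-0.006,0.12,0.055]]'; python3 go.py .5523 -.3755 .007 2.885
```

```text
clock: 37.5
eef_pos: [0.5513, -0.3754, 0.0745]
tool_rot: [0.128, 0.992, 0.001, -0.002]
ft_force: [-0.4, 0.8, -1.1]
grip_width: 0.0551
grasp_force: 0.0
need [ 0.002 -0.005  0.   ] [-0.0014  0.0001  0.0675] rows>= 1.1 | yaw 2.885 j [-0.6   0.65  0.29  1.21  0.   -0.34] t 37.5
```

```bash
python3 jog.py '[[0,0,0,-0.001,0,0.04,0.055],[0,0,0,-0.001,0,0.06,0.055],[0,0,0,-0.001,0,0.068,0.055],[0,0,0,-0.001,0,0.068,0.055],[0,0,0,-0.001,0,0.068,0.02],[0,0,0,-0.001,0,0.068,0.02],[0,0,0,-0.001,0,0.068,0.02],[0,0,0,-0.001,0,0.068,0.02]]'; python3 jog.py '[[0,0,0,0,0,-0.01,0.02],[0,0,0,0,0,-0.02,0.02],[0,0,0,0,0,-0.06,0.02],[0,0,0,0,0,-0.11,0.02],[0,0,0,0,0,-0.16,0.02],[0,0,0,0,0,-0.16,0.02],[0,0,0,0,0,-0.16,0.02]]'; python3 go.py .589 .3684 .165 3.33; python3 - <<'E'
from h import *
print('bottle',onz('side0',206,297,0.0),onz('top0',194,136,.15),onz('side0',197,252,.15))
E
```

```text
clock: 38.5
eef_pos: [0.5547, -0.3773, 0.0117]
tool_rot: [0.128, 0.992, 0.001, 0.002]
ft_force: [0.5, 4.9, 6.0]
grip_width: 0.0309
grasp_force: 58.9
clock: 39.38
eef_pos: [0.5525, -0.3789, 0.1696]
tool_rot: [0.129, 0.992, -0.001, 0.0]
ft_force: [0.2, -0.4, -1.2]
grip_width: 0.0307
grasp_force: 60.1
need [-0.001  0.    -0.448] [0.1565 0.7316 0.0037] rows>= 12.0 | yaw 2.882 j [-0.6   0.61  0.46  1.42 -0.   -0.34] t 39.4
bottle [ 7.30465536e-01  3.06571564e-01 -1.11022302e-16] [0.72529606 0.29768151 0.15      ] [0.72073139 0.30572663 0.15      ]
```

```bash
python3 jog.py '[[0,0,0,0.013,0.058,0,0.02],[0,0,0,0.026,0.116,0,0.02],[0,0,0,0.039,0.174,0,0.02],[0,0,-0.1,0.052,0.232,0,0.02],[0,0,-0.2,0.065,0.29,0,0.02],[0,0,-0.3,0.078,0.348,0,0.02],[0,0,-0.4,0.092,0.406,0,0.02],[0,0,-0.448,0.105,0.464,0,0.02],[0,0,-0.448,0.118,0.522,0,0.02],[0,0,-0.448,0.131,0.58,0,0.02]]'; python3 jog.py '[[0,0,0,0,0.01,0,0.02],[0,0,0,0,0.01,0,0.02]]';  python3 go.py .58 .3684 .16 3.33
```

```text
clock: 40.62
eef_pos: [0.5735, 0.217, 0.1671]
tool_rot: [-0.094, 0.996, -0.001, -0.002]
ft_force: [0.8, -0.1, -0.9]
grip_width: 0.0308
grasp_force: 60.2
clock: 40.88
eef_pos: [0.5716, 0.2256, 0.1673]
tool_rot: [-0.095, 0.995, -0.001, -0.002]
ft_force: [0.4, 0.4, -1.1]
grip_width: 0.0304
grasp_force: 60.2
need [-0.002 -0.004  0.002] [-0.0353  0.1386  0.007 ] rows>= 2.3 | yaw -2.951 j [ 0.38  0.49  0.26  1.34 -0.    0.19] t 40.9
```

```bash
python3 jog.py '[[0,0,0,-0.015,0.055,0,0.02],[0,0,0,-0.03,0.11,0,0.02],[0,0,0,-0.0353,0.1386,0.03,0.02],[0,0,0,-0.0353,0.1386,0.08,0.02],[0,0,0,-0.0353,0.1386,0.12,0.02],[0,0,0,-0.0353,0.1386,0.14,0.02],[0,0,0,-0.0353,0.1386,0.15,0.02],[0,0,0,-0.0353,0.1386,0.157,0.02],[0,0,0,-0.0353,0.1386,0.157,0.02]]'; python3 go.py .58 .3684 .01 3.33
```

```text
clock: 42.0
eef_pos: [0.5819, 0.368, 0.0126]
tool_rot: [-0.094, 0.996, 0.0, 0.0]
ft_force: [-0.2, -0.3, -0.4]
grip_width: 0.0308
grasp_force: 60.2
need [ 0.     0.001 -0.   ] [0.0018 0.0007 0.0026] rows>= 0.1 | yaw -2.953 j [ 0.56  0.74  0.29  1.11 -0.    0.38] t 42.0
```

```bash
python3 jog.py '[[0,0,0,0,0,0.001,0.02],[0,0,0,0,0,0.002,0.02],[0,0,0,0,0,0.002,0.045],[0,0,0,0,0,0.002,0.045],[0,0,0,0,0,-0.04,0.045],[0,0,0,0,0,-0.1,0.055],[0,0,0,0,0,-0.15,0.055],[0,0,0,0,0,-0.15,0.055]]'; python3 - <<'E'
from h import *
from go import T
o=get_obs();snap('wrist','w13');snap('side','s13');snap('top','t13')
h=cv2.cvtColor(cv2.imread('pics/w13.png'),cv2.COLOR_BGR2HSV);m=cv2.inRange(h,(0,150,60),(3,255,255))|cv2.inRange(h,(174,150,60),(180,255,255))
n,l,st,ce=cv2.connectedComponentsWithStats(m)
for i in range(1,n):
  if st[i,4]>100:print(st[i],ce[i],onz('w13',*ce[i],.034))
T(.45,-.17,.16,2.62)
E
python3 chk.py t13
```

```text
clock: 43.0
eef_pos: [0.5845, 0.3706, 0.1694]
tool_rot: [-0.094, 0.996, 0.003, 0.006]
ft_force: [0.3, -0.1, 0.2]
grip_width: 0.0549
grasp_force: 0.0
[302 171  36  11 359] [319.35376045 176.46239554] [0.57909331 0.36818626 0.034     ]
need [-0.001 -0.001  0.711] [ 0.2299 -0.5041  0.002 ] rows>= 8.9 | yaw -2.952 j [0.57 0.65 0.52 1.44 0.   0.38] t 43.1
t13 g 409 120 450 172 503
t13 g 313 169 340 192 350
t13 g 352 168 379 193 377
t13 g 340 202 355 226 337
t13 b 400 252 423 278 315
```

Used pack lies in the tray; three blocks in the carrier; fresh unmoved. Go to fresh.

```bash
python3 jog.py '[[0,0,0.07,0.025,-0.055,0,0.055],[0,0,0.14,0.05,-0.11,0,0.055],[0,0,0.21,0.075,-0.165,0,0.055],[0,0,0.3,0.1,-0.22,0,0.055],[0,0,0.4,0.125,-0.275,0,0.055],[0,0,0.5,0.15,-0.33,0,0.055],[0,0,0.6,0.175,-0.385,0,0.055],[0,0,0.7,0.2,-0.44,0,0.055],[0,0,0.7,0.225,-0.495,0,0.055],[0,0,0.7,0.2299,-0.5041,0,0.055]]'; python3 jog.py '[[0,0,0,0,0,0,0.055],[0,0,0,0,0,0,0.055]]'; cat > fr.py <<'E'
from h import *
from go import T
snap('wrist','w14');snap('top','t14')
im=cv2.imread('pics/w14.png');h=cv2.cvtColor(im,cv2.COLOR_BGR2HSV)
m=cv2.inRange(h,(108,170,110),(125,255,255));m[:,:5]=0;m[280:]=0
n,l,st,ce=cv2.connectedComponentsWithStats(m)
for i in range(1,n):
  if st[i,4]>150:print(st[i],ce[i],onz('w14',*ce[i],.03))
p=np.argwhere(m)[:,::-1];q=np.array([onz('w14',*x,.03)[:2] for x in p],np.float32);print(cv2.minAreaRect(q))
T(.4366,-.2049,0,2.63)
E
python3 fr.py
```

```text
clock: 44.4
eef_pos: [0.4481, -0.1724, 0.1605]
tool_rot: [0.255, 0.967, -0.0, -0.002]
ft_force: [-0.4, 0.4, -0.4]
grip_width: 0.0551
grasp_force: 0.0
clock: 44.65
eef_pos: [0.4504, -0.1683, 0.1616]
tool_rot: [0.252, 0.968, 0.0, -0.001]
ft_force: [0.3, 0.6, -0.4]
grip_width: 0.0553
grasp_force: 0.0
[261 159  37  25 883] [278.94677237 171.40543601] [ 0.42044235 -0.19589393  0.03      ]
[262 197  36  22 759] [279.74703557 207.07246377] [ 0.44950416 -0.21253847  0.03      ]
((0.4346823990345001, -0.20429237186908722), (0.03270750865340233, 0.055034786462783813), 59.72712326049805)
need [ 0.    -0.001  0.004] [-0.0057 -0.0389  0.1619] rows>= 2.7 | yaw 2.634 j [-0.36  0.23 -0.13  1.21  0.    0.15] t 44.8
```

```bash
python3 jog.py '[[0,0,0.017,-0.0045,-0.038,0.03,0.055],[0,0,0.017,-0.0045,-0.038,0.08,0.055],[0,0,0.017,-0.0045,-0.038,0.13,0.055],[0,0,0.017,-0.0045,-0.038,0.155,0.055],[0,0,0.017,-0.0045,-0.038,0.161,0.055],[0,0,0.017,-0.0045,-0.038,0.161,0.055],[0,0,0.017,-0.0045,-0.038,0.161,0.02],[0,0,0.017,-0.0045,-0.038,0.161,0.02],[0,0,0.017,-0.0045,-0.038,0.161,0.02],[0,0,0.017,-0.0045,-0.038,0.161,0.02]]'; python3 jog.py '[[0,0,0,0,0,-0.05,0.02],[0,0,0,0,0,-0.1,0.02],[0,0,0,0,0,-0.16,0.02],[0,0,0,0,0,-0.16,0.02],[0,0,0,0,0,-0.16,0.02]]'; python3 go.py .5523 -.3755 .16 2.885
```

```text
clock: 46.0
eef_pos: [0.4374, -0.2055, 0.003]
tool_rot: [0.261, 0.965, 0.0, 0.002]
ft_force: [0.1, 0.8, 6.0]
grip_width: 0.0319
grasp_force: 59.6
clock: 46.62
eef_pos: [0.4355, -0.205, 0.1613]
tool_rot: [0.261, 0.965, -0.0, 0.0]
ft_force: [0.2, -0.2, -1.4]
grip_width: 0.0315
grasp_force: 60.3
need [-0.     0.    -0.271] [-0.1868 -0.0884  0.0013] rows>= 3.3 | yaw 2.614 j [-0.44  0.23 -0.14  1.2  -0.    0.09] t 46.6
```

```bash
python3 jog.py '[[0,0,-0.09,-0.055,-0.026,0,0.02],[0,0,-0.18,-0.11,-0.052,0,0.02],[0,0,-0.25,-0.155,-0.075,0,0.02],[0,0,-0.271,-0.187,-0.0884,0,0.02],[0,0,-0.271,-0.187,-0.0884,0.04,0.02],[0,0,-0.271,-0.187,-0.0884,0.08,0.02],[0,0,-0.271,-0.187,-0.0884,0.11,0.02],[0,0,-0.271,-0.187,-0.0884,0.115,0.02],[0,0,-0.271,-0.187,-0.0884,0.115,0.02]]'; python3 go.py .5525 -.3757 .023 2.885
```

```text
clock: 47.75
eef_pos: [0.5523, -0.3752, 0.0453]
tool_rot: [0.128, 0.992, 0.0, -0.001]
ft_force: [0.0, 0.1, -0.3]
grip_width: 0.0316
grasp_force: 60.3
need [ 0.001 -0.002 -0.   ] [-0.0004 -0.0004  0.0223] rows>= 0.4 | yaw 2.885 j [-0.6   0.68  0.25  1.15  0.   -0.34] t 47.8
```

```bash
python3 jog.py '[[0,0,0,0,-0.0003,0.01,0.02],[0,0,0,0,-0.0003,0.016,0.02],[0,0,0,0,-0.0003,0.02,0.02],[0,0,0,0,-0.0003,0.024,0.02],[0,0,0,0,-0.0003,0.028,0.02],[0,0,0,0,-0.0003,0.031,0.02],[0,0,0,0,-0.0003,0.031,0.02]]'; python3 go.py .5525 -.3757 .009 2.885
```

```text
clock: 48.62
eef_pos: [0.5532, -0.3761, 0.0151]
tool_rot: [0.128, 0.992, -0.0, 0.0]
ft_force: [2.3, -1.1, -1.4]
grip_width: 0.0316
grasp_force: 60.3
need [-0.     0.001 -0.   ] [0.0008 0.0002 0.0061] rows>= 0.1 | yaw 2.885 j [-0.6   0.7   0.22  1.08  0.   -0.34] t 48.6
```

```bash
python3 jog.py '[[0,0,0,0,0,0.002,0.02],[0,0,0,0,0,0.004,0.02],[0,0,0,0,0,0.006,0.02],[0,0,0,0,0,0.0075,0.02],[0,0,0,0,0,0.0075,0.02]]';python3 jog.py '[[0,0,0,0,0,0,0.05],[0,0,0,0,0,0,0.05],[0,0,0,0,0,-0.06,0.055],[0,0,0,0,0,-0.12,0.055],[0,0,0,0,0,-0.17,0.055],[0,0,0,0.03,0,-0.17,0.055],[0,0,0,0.03,0,-0.17,0.055]]'; python3 - <<'E'
from h import *
from go import T
snap('wrist','w15');s=snap('side','s15');t=snap('top','t15')
w=cv2.imread('pics/w15.png')[30:330,170:470]
a=cv2.resize(s[165:245,265:375][:,:,::-1],(440,320),interpolation=cv2.INTER_CUBIC)
cv2.imwrite('pics/c9.png',np.vstack([np.hstack([cv2.resize(w,(340,320)),a]),np.hstack([cv2.resize(t[150:240,300:400][:,:,::-1],(280,252),interpolation=cv2.INTER_CUBIC),cv2.resize(s[130:170,360:420][:,:,::-1],(500,252),interpolation=cv2.INTER_CUBIC)])]))
T(.4598,-.351,.1,2.70)
E
```

```text
clock: 49.25
eef_pos: [0.5533, -0.3762, 0.0091]
tool_rot: [0.128, 0.992, -0.0, 0.001]
ft_force: [1.6, 1.5, 4.7]
grip_width: 0.0318
grasp_force: 61.0
clock: 50.12
eef_pos: [0.5217, -0.3678, 0.1781]
tool_rot: [0.129, 0.992, 0.0, -0.001]
ft_force: [0.9, 0.5, 0.0]
grip_width: 0.0548
grasp_force: 0.0
need [ 0.    -0.001  0.185] [0.066  0.0004 0.077 ] rows>= 1.6 | yaw 2.885 j [-0.61  0.54  0.37  1.4   0.   -0.36] t 50.3
```

View pics/c9.png

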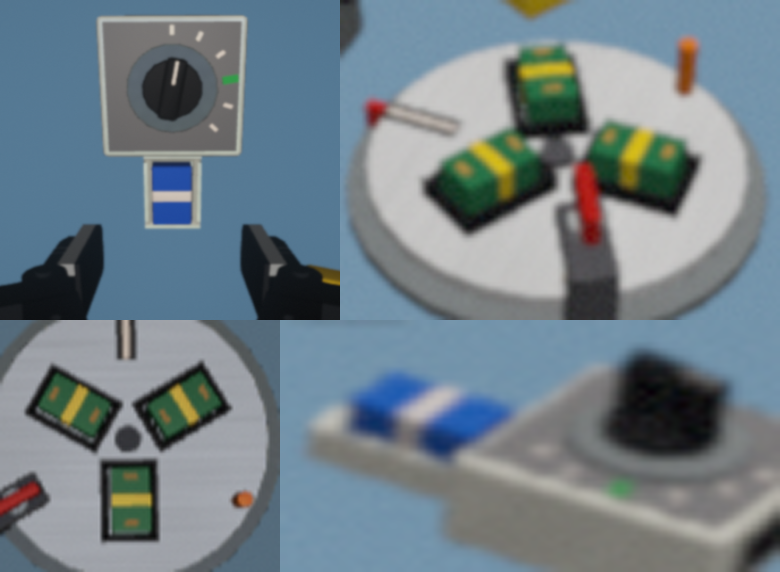

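Picture: all three blocks flat in pockets, pointer at red mark, fresh pack flat in the bay, bar in line. Now the knob (target tool yaw ≈1.485).

```bash
python3 jog.py '[[0,0,0.1,0.04,0.0005,0,0.05],[0,0,0.185,0.0657,0.0005,0.0,0.05],[0,0,0.185,0.0657,0.0005,0.04,0.05],[0,0,0.185,0.0657,0.0005,0.08,0.05],[0,0,0.185,0.0657,0.0005,0.1,0.05],[0,0,0.185,0.0657,0.0005,0.108,0.05],[0,0,0.185,0.0657,0.0005,0.108,0.05]]'; python3 go.py .46 -.351 .068 2.70; python3 jog.py '[[0,0,0,0,0,0,0.02],[0,0,0,0,0,0,0.0],[0,0,0,0,0,0,0.0],[0,0,0,0,0,0,0.0],[0,0,0,0,0,0,0.0]]';python3 go.py .46 -.351 .068 1.485
```

```text
clock: 51.15
eef_pos: [0.4604, -0.351, 0.0691]
tool_rot: [0.219, 0.976, 0.0, -0.001]
ft_force: [0.2, 0.2, 0.5]
grip_width: 0.0499
grasp_force: 0.0
need [ 0.    -0.001  0.   ] [ 0.0004 -0.0001  0.0011] rows>= 0.0 | yaw 2.7 j [-0.65  0.49 -0.01  1.07  0.   -0.21] t 51.1
clock: 51.78
eef_pos: [0.461, -0.3518, 0.0711]
tool_rot: [0.219, 0.976, -0.001, 0.001]
ft_force: [-0.8, 0.2, 5.4]
grip_width: 0.0103
grasp_force: 59.1
need [1.000e-03 3.000e-03 1.215e+00] [0.0013 0.0002 0.0031] rows>= 6.5 | yaw 2.7 j [-0.65  0.49 -0.01  1.07 -0.   -0.21] t 51.8
```

```bash
python3 jog.py '[[0,0,0.17,0,0,0,0],[0,0,0.34,0,0,0,0],[0,0,0.51,0,0,0,0],[0,0,0.68,0,0,0,0],[0,0,0.85,0,0,0,0],[0,0,1.02,0,0,0,0],[0,0,1.215,0,0,0,0],[0,0,1.215,0,0,0,0],[0,0,1.215,0,0,0,0],[0,0,1.215,0,0,0,0]]';python3 go.py .46 -.351 .068 1.485; python3 jog.py '[[0,0,0,0,0,0,0.05],[0,0,0,0,0,0,0.05],[0,0,0,0,0,-0.05,0.05],[0,0,0,0,0,-0.11,0.05],[0,0,-0.15,-0.04,0,-0.13,0.05],[0,0,-0.15,-0.04,0,-0.13,0.05],[0,0,-0.15,-0.04,0,-0.13,0.05]]'; python3 - <<'E'
from h import *
from go import T
snap('wrist','w16');crop('w16',180,0,480,240,2.6,'c10'); T(.46,-.351,.068,1.485)
E
```

```text
clock: 53.02
eef_pos: [0.4609, -0.3518, 0.071]
tool_rot: [0.737, 0.676, 0.0, 0.001]
ft_force: [-0.5, -0.1, 5.0]
grip_width: 0.0097
grasp_force: 59.0
need [ 0.002  0.002 -0.   ] [ 0.0007 -0.001   0.003 ] rows>= 0.1 | yaw 1.485 j [-0.65  0.49 -0.01  1.07 -0.    1.01] t 53.0
clock: 53.9
eef_pos: [0.4562, -0.3903, 0.1984]
tool_rot: [0.685, 0.729, 0.0, -0.001]
ft_force: [-0.4, 1.0, 0.3]
grip_width: 0.05
grasp_force: 0.0
need [-0.002 -0.003  0.149] [0.0382 0.0066 0.1301] rows>= 2.2 | yaw 1.634 j [-0.71  0.45  0.27  1.4   0.    0.8 ] t 54.0
```

View pics/c10.png

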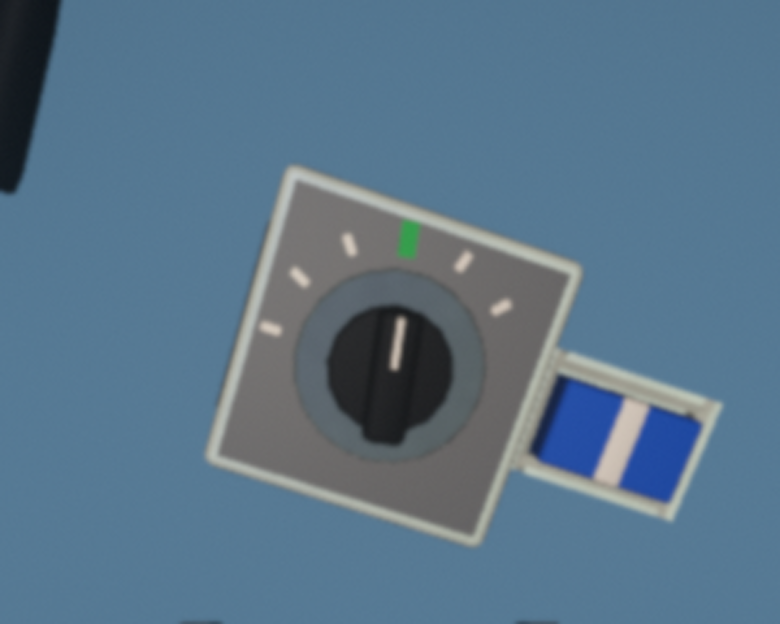

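Pointer (402,320)–(395,370) aims at the green mark (409,240). Numeric check, plus the other parts.

```bash
python3 - <<'E'
from h import *
f=lambda x,y,z:onz('w16',180+x/2.6-.3,y/2.6-.3,z)
an=lambda a,b:round(float(np.arctan2(*(a-b)[1::-1])),3)
print('ptr',an(f(402.5,319,.095),f(395,370,.095)),'green own',an(f(411.5,222,.051),f(405.5,257,.051)))
q=np.array([f(*p,.05) for p in((293,167),(581,268),(477,545),(208,460))]);c=q.mean(0);g=f(409,240,.051);print(c,'green from ctr',an(g,c),np.linalg.norm((g-c)[:2]))
e=q[0]-q[1]+q[3]-q[2];print('robot dir',np.arctan2(e[1],e[0]),'-1.4')
snap('top','t16');snap('side','s16')
E
python3 chk.py t16
```

```text
ptr 1.493 green own 1.466
[ 0.46063097 -0.35177079  0.05      ] green from ctr 1.486 0.04359814597967364
robot dir 2.88694810531611 -1.4
t16 g 409 120 450 172 498
t16 g 313 169 340 192 351
t16 g 353 168 379 193 376
t16 g 340 202 355 226 340
```

Pointer 1.493 rad, mark 1.486 rad: aligned. Robot is clear of everything. Hand in.

```bash
python3 -c "
from workcell import bot, eyes, job_done, get_obs
print(job_done())"
```

```text
the job is handed in; nothing more can be done
None
```

The job is handed in at about 54 s on the robot's clock: carrier indexed and clamped tight again, all three blocks seated in their own pockets, packs swapped, and selector pointer within about 0.01 rad of the green mark; the spray bottle was never approached closely, though I did not check it again at the end.

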